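# Mix a medicine bottle on the vortex mixer and mark it ready

### The arm

A 6-joint arm with a two-finger parallel gripper is mounted at the origin on the work surface. World frame = base frame: x ahead of the robot, y to its left, z up, the work surface at z = 0. Lengths are in m, angles in degrees, forces in N, time in s.
With the tool pointing down it reaches from about 0.4 to 0.825 m from the base axis. Payload 7 kg.
Tool frame: the origin (TCP) lies midway between the tips of the shut fingers; the grasp point (between the pads) lies 19 mm behind it; z points along the fingers, y is the line along which they close (so a half turn about z gives the same grasp; the last joint's range is limited). The gripper opens to 88 mm and grips with 3 to 60 N. Pads are 19 mm wide; open, the fingers measure 130 mm over their backs; the gripper's body (78 mm by 193 mm) begins 47 mm behind the grasp point.
Start: joints at [83.887, 20.546, 0.682, 0, -70.136, -16.507], TCP at [0.26, 0.623, 0.227] pointing down, gripper open.
Joint ranges: [-176.03, 176.03], [-82.01, 121.73], [-58.28, 71.71], [-173.87, 95.51], [-174.79, -0.11], [-173.66, 173.66]. Speed limits (degrees/s): [136.94, 136.94, 172.46, 180, 180, 180].

### API

Orientations are given as [roll, pitch, yaw] about the fixed x, y, z axes, in that order (R = Rz(yaw) Ry(pitch) Rx(roll)).
In Python, from plant import get_state, optics, order gives the robot as it stands. The module is installed in compiled form; this text tells all that it offers.
- The arm moves only by the tool send_rows, never from a script. Its argument "moves" is a list of rows, each an object with "slide": the shift along the tool's x, y, z as a fraction of full scale, a list of three; "turn": the turn about the tool's z as a fraction of full scale; "gripper": the opening, from 0 (shut) to 1 (fully open). A call has exactly 5 rows; each row is the pose to reach, as a shift and turn from the pose commanded when the call began, along the tool's axes at that moment; what a row does not reach only later rows make up. Full scale, the value 1, is 150 mm for a shift and 90 degrees for a turn. A row lasts 1/12 s, in which the tool goes at most 41.7 mm and 7.16 degrees, less where a joint would pass 70% of its speed; a pose out of reach is approached as far as the arm can. A call with a number of a shift or a turn outside -1 to 1 is refused whole. A call with a gripper value outside its range is refused whole. The fingers move at their own pace and stop on an object; "newtons" is the grip in N (left out, the last holds). Time passes only in rows, so rows that repeat a pose let the fingers close, or fill a call up. It gives the time, the measured TCP pose, the force, the opening and the grip force at its end, in the units of the state.
- get_state(): the state, without advancing time (a new reading comes with each control period).
- optics.capture(name): name is "scene" or "side" or "wrist"; returns a dict with "img" (420x560x3 uint8, red, green, blue), "intrinsics" (3x3 intrinsics, pixels), "origin" and "attitude" of the camera in the world. Camera axes: x right, y down, z forward; pixel columns grow to the right and rows downward; lengths in m; the calibration is good to about 2 mm. A picture is of the moment at which its call begins. There is no depth.
- order.close_job(): hands the job in; it is judged then, once.
Trained networks look in the newest picture that a camera, given by its name, has taken for a name from the list of things; names that differ only in an ending like _2 or _b are one class to them, and where a whole thing is asked for, a point or a joint stands for the part that bears it (a point fixed in the world has none). Each returns a list of dicts, best first, with "p" (0 to 1); they miss things now and then, are a little off and sometimes report something else, mostly with a low value. They report only what shows in the picture. A call takes as long as a camera call. They do not tell look-alikes from the thing itself.
- optics.look_for(camera, name): "location" ([x, y, z] in m, in world coordinates, good to about 4 mm: the middle of the surface that is visible of it).
The state is a dict: "time_s": time; "joints": joint angles; "qd": joint speeds; "joint_torque": joint torques, N m; "tcp_pos": TCP position; "eef_rot": TCP orientation; "contact_force": force on the tool from outside, world axes, zero at the start; "moment": the same for the moment, N m; "gripper_width": finger opening in m; "gripper_force": force on a finger pad.
Only numpy, scipy, OpenCV 4.12 (cv2) and the standard library are available. Lean on these libraries where they do the work, as an engineer would, in place of code of your own. Each camera call takes 0.05 s, during which the arm holds its last target. There are 200 camera calls.

### The job

Take the amber medicine bottle from its slanted blue cradle, hold it upright on the centre of the mixer's round rubber pad, press the pad fully down with it and keep it down for two seconds. Then stand the bottle upright, wholly on the round green mat, and let go; last, lift the red and green tile out of the grey stand, turn it round so that its green face shows where the red one did, and set it back seated in the stand, let go. Do not drop the bottle or the tile, do not push the pad with the fingers, and leave the spray bottle, the dish and the calliper where they are.

Things in the scene. Friction and masses are not known exactly. Their poses are not given: they have to be found in the camera images.
- bottle: amber round medicine bottle, body 40 mm diameter up to 86 mm high, shoulder, white cap 29 mm diameter up to 112 mm high; about 130 g. Origin: centre of its underside, z along its axis to the cap. At the start it leans 30 degrees in the cradle, with the lower part (to 30 mm at the sides, 55 mm behind) enclosed; grip the body above that.
- cradle: fixed blue plastic slanted cradle, foot 110 x 80 x 10 mm, origin under its centre. In its frame the bottle's axis leans 30 degrees from vertical with the cap towards -x (the side near the robot); it is open towards +x and up along the bottle's axis.
- cradle_seat (a point): centre of the cradle's slanted seat: where the underside's centre of the bottle rests, 32 mm above the table
- mixer: fixed white vortex mixer, 134 x 114 mm, case top 74 mm above the table, origin under its centre; the round black rubber pad with an orange ring is in the middle of the top
- pad_top (a point): centre of the upper face of the mixer's rubber pad (64 mm diameter), 99.5 mm above the table when not pressed; moves with the pad
- mixer_pad (a joint): travel of the sprung pad straight down: 0 up, 0.010 m fully down; needs 2.4 N to start and 8.4 N to be fully down
- mat: fixed round green mat, 100 mm diameter, 4 mm thick, with a white ring near its edge; origin under its centre
- stand: fixed grey sign stand, foot 120 x 100 x 10 mm, origin under its centre. It has a slot 17 mm wide (along its tilted x) and 100 mm long (along y), leaning 30 degrees from vertical: the direction out of the slot is up and towards -x (the robot's side). The back-rest on the -x side is 45 mm high along the slope, the lip on the +x side 10 mm.
- stand_seat (a point): centre of the slot's floor in the stand, 22 mm above the table; the slot's walls lie 7 mm to the -x side and 10 mm to the +x side of it, measured along the tilted floor
- tile: loose flat plastic tile 8 mm thick (its x), 80 mm wide (y), 100 mm tall (z), 60 g; origin at its centre. Its +x face is red, its -x face green, each with a white disc. It starts in the stand, leaning 30 degrees on the back-rest (top towards the robot), red face to the stand's +x side (up, away from the robot); its upper half is free for gripping across the 8 mm.
- green_out (a point): point 40 mm straight out from the tile's middle on its green side (tells which way the green face looks)
- spray: bystander: white spray bottle with an orange and green band, 60 mm diameter, 180 mm high, origin under its centre
- dish: bystander: black round dish 84 mm diameter, 18 mm high, with coloured leg rings, origin under its centre
- calliper: bystander: dark steel calliper lying flat, 150 mm long along y, 12 mm high, origin under the middle of its bar
Things that resemble listed ones, but are neither listed nor needed, are in the scene too. What is shaped like the mat but brown or yellow is not meant.

How it is judged (in metres and radians):
On the way, in this order (a step that is already met when the one before it is completed fails the run):
1. the bottle, upright and centred on the pad (within 20 mm), presses the pad fully down (past 8.5 of 10 mm) for a second, fingers not on the mixer (value of joint mixer_pad above 0.0085 m and horizontal distance between bottle and pad_top below 0.02 m and angle between bottle's own z axis and vertical below 0.2 rad and contact force between bottle and mixer above 2 N and contact force between the fingers and mixer below 0.5 N), for 1 s.
2. the bottle stands upright on the green mat, let go and at rest (horizontal distance between bottle and mat below 0.034 m and angle between bottle's own z axis and vertical below 0.1 rad and z of bottle in the frame of mat between 0.001 and 0.008 m and contact force between bottle and the fingers below 0.05 N and linear speed of bottle below 0.03 m/s), for 0.2 s.
3. the tile is back in the stand with its green face to the front (+x side), let go and at rest (x of green_out in the frame of stand above 0.005 m and x of tile in the frame of stand between -0.025 and 0.014 m and y of tile in the frame of stand between -0.02 and 0.02 m and z of tile in the frame of stand between 0.05 and 0.076 m and contact force between tile and the fingers below 0.05 N and linear speed of tile below 0.03 m/s), for 0.2 s.
At the end, for the whole second after the job is handed in: bottle upright (0.1 rad) on the mat, its axis within 34 mm of the mat's centre; tile seated in the slot (within 20 mm sideways), leaning on the back-rest, green face to the stand's +x side; both released and at rest; mixer pad up again (all of step 2 and all of step 3 and value of joint mixer_pad below 0.002 m); the robot touches nothing.
It fails at once if the spray bottle, dish or calliper is moved more than 30 mm, or the spray bottle tipped over (distance of any of spray, dish, calliper from where it was at the start of the episode above 0.03 m or angle between spray's own z axis and vertical above 0.4 rad).
It fails at once if the bottle is dropped (falls freely faster than 0.6 m/s) (contact force between bottle and anything else below 0.01 N and linear speed of bottle above 0.6 m/s).
It fails at once if the tile is dropped (falls freely faster than 0.6 m/s) (contact force between tile and anything else below 0.01 N and linear speed of tile above 0.6 m/s).
It fails at once if the fingers push the mixer's pad or case (over 5 N) (contact force between the fingers and mixer above 5 N).
It also fails if it takes over 72 s, if anything falls off the work surface, if the arm or the gripper's body presses on something with over 40 N, if the wrist force passes 120 N, or if a joint passes its speed limit or range.

## Working session

There is one attempt and no reset: what is moved stays moved. The work goes in short steps, Python scripts to look and compute and a tool call to move; the robot and the scene stay as the last step left them, time stands still between calls to the robot, and variables do not carry over. Pictures are saved under pics/ and viewed, at most 10 in all, crops included, and the job is handed in when it is done.

Besides the shell and the picture viewer there is one more tool, called after "Emit:" as name(argument=value, ...) on one line, values as JSON. send_rows: Moves the arm, as the interface text tells. Shift numbers are shares of 150 mm and turn numbers shares of 90 degrees, none past 1 either way. Its arguments: {"type":"object","properties":{"moves":{"type":"array"},"newtons":{"type":"number"}},"required":["moves"]}

```bash
mkdir -p pics; cat > h.py <<'E'
import numpy as np, cv2
from plant import get_state, optics, order
def snap(cam,f=None):
    d=optics.capture(cam)
    if f: cv2.imwrite('pics/'+f,cv2.cvtColor(d['img'],cv2.COLOR_RGB2BGR))
    return d
def proj(d,p):
    c=np.array(d['attitude']).T@(np.array(p,float)-np.array(d['origin'])); q=np.array(d['intrinsics'])@c; return q[:2]/q[2]
def ray(d,uv,z):
    r=np.array(d['attitude'])@np.linalg.solve(np.array(d['intrinsics']),[uv[0],uv[1],1.]); o=np.array(d['origin']); return o+r*(z-o[2])/r[2]
E
python3 - <<'E'
from h import *
s=get_state(); print(s)
for cam in('scene','side'):
    d=snap(cam,cam+'1.png'); print(cam,np.round(d['origin'],3),np.round(d['attitude'],3).tolist())
    for n in('bottle','cradle','mixer','pad_top','mat','stand','tile','spray','dish','calliper'):
        print(n,[(np.round(x['location'],3).tolist(),round(x['p'],2)) for x in optics.look_for(cam,n)][:4])
E
```

```text
{'time_s': 0.0, 'joints': array([ 8.38852065e+01,  2.05930310e+01,  6.31707321e-01, -2.07615352e-02,
       -7.01361330e+01, -1.65056682e+01]), 'qd': array([-0.09650257,  0.05889716, -0.03096399,  0.039933  , -0.04780611,
        0.05190151]), 'joint_torque': array([-1.04899147e-03, -5.82726359e+01,  2.93049645e+01,  6.99740946e+00,
        6.91365130e-03, -1.60767645e-04]), 'tcp_pos': array([0.25946563, 0.62258486, 0.22558697]), 'eef_rot': array([ 1.79901014e+02, -8.97866706e-03, -2.26275250e+01]), 'contact_force': array([-0.10369281, -0.14382052, -0.57394497]), 'moment': array([ 0.02054653, -0.00476668,  0.01500158]), 'gripper_force': 0.0, 'gripper_width': 0.08765288941832527}
scene [0.948 0.763 1.326] [-144.787, 0.6, 151.418]
bottle [([0.581, -0.11, 0.069], 0.63)]
cradle [([0.6, 0.159, 0.009], 0.94)]
mixer [([0.458, 0.322, 0.07], 0.66)]
pad_top [([0.447, 0.31, 0.098], 0.79)]
mat [([0.45, -0.311, 0.001], 0.91), ([0.311, -0.341, 0.009], 0.69), ([0.428, -0.168, 0.001], 0.65)]
stand [([0.61, -0.089, 0.01], 0.95)]
tile [([0.582, -0.104, 0.07], 0.93)]
spray [([0.716, 0.345, 0.122], 0.9)]
dish [([0.417, -0.0, 0.007], 0.73)]
calliper [([0.773, 0.034, 0.007], 0.78), ([0.452, -0.312, 0.001], 0.55)]
side [0.473 0.621 0.658] [-132.926, -1.106, -170.895]
bottle [([0.572, 0.152, 0.099], 0.66)]
cradle [([0.575, 0.163, 0.007], 0.65)]
mixer [([0.44, 0.331, 0.074], 0.91), ([0.441, 0.308, 0.099], 0.45)]
pad_top [([0.44, 0.311, 0.098], 0.97)]
mat [([0.451, -0.308, 0.006], 0.81), ([0.313, -0.337, 0.008], 0.72), ([0.427, -0.169, 0.007], 0.66)]
stand [([0.588, -0.099, 0.009], 0.9)]
tile [([0.577, -0.087, 0.082], 0.53), ([0.58, -0.1, 0.01], 0.35)]
spray [([0.578, -0.086, 0.087], 0.44)]
dish [([0.419, -0.0, 0.012], 0.94), ([0.771, 0.039, 0.008], 0.62)]
calliper [([0.772, 0.039, 0.008], 0.55)]
```

View pics/scene1.png

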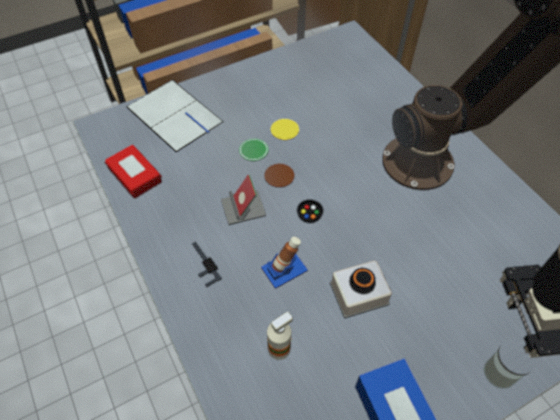

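View pics/side1.png

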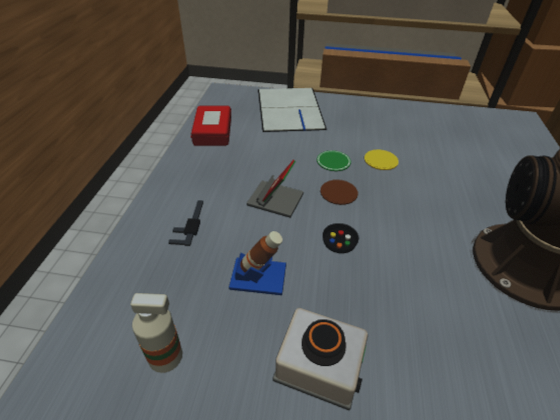

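```bash
sed -i "s/^def proj/from scipy.spatial.transform import Rotation\ndef att(d): return Rotation.from_euler('xyz',d['attitude'],degrees=True).as_matrix()\ndef proj/; s/np.array(d\['attitude'\])/att(d)/" h.py
python3 - <<'E'
from h import *
ims=[]
for cam,b in(('scene',(210,165,310,290)),('side',(215,150,315,300))):
    d=snap(cam)
    print(cam,[np.round(proj(d,p)).tolist() for p in((.45,-.31,.004),(.313,-.337,.004),(.427,-.168,.004),(.44,.311,.0995),(.59,.16,.01),(.59,-.095,.01))])
    im=cv2.cvtColor(d['img'],cv2.COLOR_RGB2BGR); x0,y0,x1,y1=b
    ims.append(cv2.resize(im[y0:y1,x0:x1],(400,600 if cam=='side' else 500),interpolation=cv2.INTER_CUBIC))
    hsv=cv2.cvtColor(im,cv2.COLOR_BGR2HSV)
    for nm,lo,hi in(('green',(45,90,40),(85,255,255)),('orange',(3,170,120),(18,255,255)),('blue',(105,160,60),(125,255,255))):
        m=cv2.inRange(hsv,lo,hi); n,l,st,ce=cv2.connectedComponentsWithStats(m)
        for i in range(1,n):
            if st[i,4]>40:
                zz={'green':.004,'orange':.1,'blue':.01}[nm]; print(nm,st[i].tolist(),np.round(ce[i],1),np.round(ray(d,ce[i],zz),3))
ims[0]=cv2.copyMakeBorder(ims[0],0,100,0,0,cv2.BORDER_CONSTANT)
cv2.imwrite('pics/crop1.png',np.hstack(ims))
E
```

```text
scene [[253.0, 150.0], [285.0, 130.0], [280.0, 176.0], [364.0, 279.0], [286.0, 275.0], [245.0, 211.0]]
green [242, 140, 24, 18, 335] [253.5 148.8] [ 0.447 -0.313  0.004]
orange [354, 269, 20, 18, 100] [363.1 277.9] [0.44  0.307 0.1  ]
blue [119, 0, 43, 34, 315] [133.7   6.8] [ 0.524 -1.276  0.01 ]
blue [137, 29, 121, 61, 731] [192.5  52.4] [ 0.426 -0.873  0.01 ]
blue [262, 255, 45, 32, 555] [284.4 271.8] [0.588 0.15  0.01 ]
blue [357, 360, 78, 60, 2300] [390.6 390.5] [0.521 0.565 0.01 ]
side [[333.0, 160.0], [380.0, 160.0], [339.0, 192.0], [324.0, 339.0], [252.0, 282.0], [273.0, 201.0]]
green [318, 151, 32, 20, 453] [333.3 160.3] [ 0.449 -0.31   0.004]
green [145, 351, 27, 9, 82] [158.5 356.2] [0.721 0.339 0.004]
orange [309, 322, 32, 30, 197] [324.5 337.1] [0.44  0.307 0.1  ]
blue [326, 47, 135, 12, 218] [393.4  52.5] [ 0.227 -1.186  0.01 ]
blue [229, 254, 57, 40, 1197] [260.3 277.6] [0.576 0.145 0.01 ]
```

View pics/crop1.png

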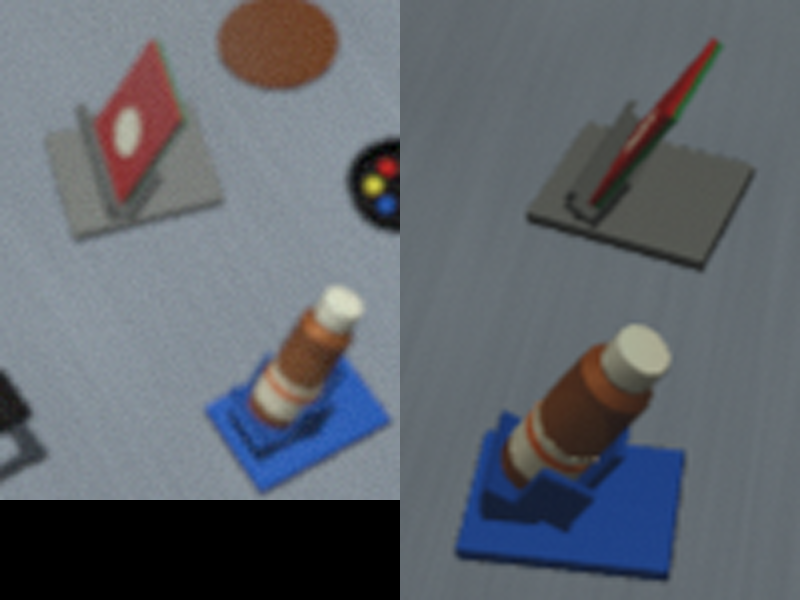

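```bash
python3 - <<'E'
from h import *
from scipy.optimize import least_squares
D={'scene':(snap('scene'),210,165),'side':(snap('side'),215,150)}
P={'cradle':((.11,.08),{'scene':[(207,412),(263,490),(389,421),(345,360)],'side':[(57,550),(268,572),(285,452)]}),
   'stand':((.12,.10),{'scene':[(45,135),(77,236),(222,200)],'side':[(128,213),(302,263),(353,168)]})}
for n,((a,b),q) in P.items():
    obs=[]
    for c,l in q.items():
        d,x0,y0=D[c]
        for u in l:
            obs.append(ray(d,(u[0]/4+x0-.4,u[1]/4+y0-.4),.01)[:2])
    obs=np.array(obs); print(n,np.round(obs,3).tolist())
    C=np.array([[a,b],[a,-b],[-a,-b],[-a,b]])/2
    best=None
    for y0 in range(-90,91,15):
        def f(x):
            c,s=np.cos(x[2]),np.sin(x[2]); W=C@np.array([[c,s],[-s,c]])+x[:2]
            dd=obs[:,None]-W[None]; i=np.argmin((dd**2).sum(2),1); return dd[range(len(obs)),i].ravel()
        r=least_squares(f,[*obs.mean(0),np.radians(y0)])
        if best is None or r.cost<best.cost: best=r
    print(np.round(best.x[:2],4),np.degrees(best.x[2]),np.round(np.sqrt(2*best.cost/len(obs)),4))
E
```

```text
cradle [[0.639, 0.106], [0.634, 0.179], [0.529, 0.175], [0.531, 0.117], [0.635, 0.18], [0.527, 0.174], [0.53, 0.096]]
[0.5828 0.1412] 1.4027344412223075 0.0075
stand [[0.635, -0.173], [0.654, -0.076], [0.543, -0.051], [0.655, -0.077], [0.541, -0.051], [0.52, -0.146]]
[ 0.5877 -0.1122] -12.490281824111738 0.0021
```

```bash
python3 - <<'E'
from h import *
D={'scene':(snap('scene'),210,165),'side':(snap('side'),215,150)}
def tri(a,b):
    A=[];B=[];Z=[]
    for c,u in(('scene',a),('side',b)):
        d,x0,y0=D[c]; o=np.array(d['origin']); r=ray(d,(u[0]/4+x0-.4,u[1]/4+y0-.4),0)-o; r/=np.linalg.norm(r)
        M=np.eye(3)-np.outer(r,r); A.append(M);B.append(M@o); Z.append(ray(d,(u[0]/4+x0-.4,u[1]/4+y0-.4),0))
    return np.round(np.linalg.lstsq(np.vstack(A),np.hstack(B),rcond=None)[0],3)
print('captop',tri((344,300),(241,350)))
print('disc',tri((127,132),(240,137)))
print('tile top far corner',tri((153,42),(316,42)),'near corner',tri((181,121),(273,121)))
for c,u,z in(('scene',(344,300),.129),('side',(241,350),.129),('scene',(127,132),.066),('side',(240,137),.066)):
    d,x0,y0=D[c]; print(c,np.round(ray(d,(u[0]/4+x0-.4,u[1]/4+y0-.4),z),3))
E
```

```text
captop [0.548 0.137 0.132]
disc [ 0.59  -0.115  0.052]
tile top far corner [ 0.549 -0.143  0.109] near corner [ 0.564 -0.071  0.102]
scene [0.546 0.134 0.129]
side [0.549 0.136 0.129]
scene [ 0.593 -0.106  0.066]
side [ 0.588 -0.097  0.066]
```

```bash
cat >> h.py <<'E'
def plan(goals,start=None,step=.14,ang=34):
    """goals: (x,y,z,yaw). prints calls: final slide/turn per call from rounded commanded poses"""
    s=get_state(); p,y=(np.array(s['tcp_pos']),s['eef_rot'][2]) if start is None else (np.array(start[:3],float),start[3])
    for g in goals:
        n=int(max(np.ceil(np.linalg.norm(np.array(g[:3])-p)/step),np.ceil(abs(g[3]-y)/ang),1))
        for k in range(n):
            a=np.radians(y); T=np.array([[np.cos(a),np.sin(a),0],[np.sin(a),-np.cos(a),0],[0,0,-1]])
            sl=np.round(T.T@((np.array(g[:3])-p)/(n-k))/.15,3); t=round((y-g[3])/(n-k)/90,3)
            p=p+T@sl*.15; y=y-t*90
            print(sl.tolist(),t,'->',np.round(p,4),round(y,2))
E
python3 -c "
from h import *
plan([(.5675,.137,.226,-87)])"
```

```text
[0.628, 0.44, 0.001] 0.143 -> [0.3212 0.5259 0.2264] -35.49
[0.71, 0.289, 0.001] 0.143 -> [0.3828 0.4287 0.2263] -48.36
[0.757, 0.124, 0.001] 0.143 -> [0.4443 0.3315 0.2261] -61.23
[0.766, -0.048, 0.0] 0.143 -> [0.5059 0.2343 0.2261] -74.1
[0.736, -0.217, 0.001] 0.143 -> [0.5675 0.137  0.226 ] -86.97
```

Emit:
send_rows(moves=[{"slide": [0.126, 0.088, 0], "turn": 0.029, "gripper": 1}, {"slide": [0.25, 0.176, 0], "turn": 0.057, "gripper": 1}, {"slide": [0.377, 0.264, 0], "turn": 0.086, "gripper": 1}, {"slide": [0.5, 0.352, 0], "turn": 0.114, "gripper": 1}, {"slide": [0.628, 0.44, 0], "turn": 0.143, "gripper": 1}])

```text
time_s: 1.82
tcp_pos: [0.3216, 0.525, 0.2266]
eef_rot: [-180.0, 0.0, -35.6]
contact_force: [0.3, -0.6, 0.2]
gripper_width: 0.0873
gripper_force: 0.0
```

Emit:
send_rows(moves=[{"slide": [0.71, 0.289, 0], "turn": 0.143, "gripper": 1}, {"slide": [0.71, 0.289, 0], "turn": 0.143, "gripper": 1}, {"slide": [0.71, 0.289, 0], "turn": 0.143, "gripper": 1}, {"slide": [0.71, 0.289, 0], "turn": 0.143, "gripper": 1}, {"slide": [0.71, 0.289, 0], "turn": 0.143, "gripper": 1}])

```text
time_s: 2.23
tcp_pos: [0.3837, 0.4275, 0.2271]
eef_rot: [-179.9, 0.0, -48.5]
contact_force: [-0.5, 0.0, -0.0]
gripper_width: 0.0878
gripper_force: 0.0
```

Emit:
send_rows(moves=[{"slide": [0.757, 0.124, 0], "turn": 0.143, "gripper": 1}, {"slide": [0.757, 0.124, 0], "turn": 0.143, "gripper": 1}, {"slide": [0.757, 0.124, 0], "turn": 0.143, "gripper": 1}, {"slide": [0.757, 0.124, 0], "turn": 0.143, "gripper": 1}, {"slide": [0.757, 0.124, 0], "turn": 0.143, "gripper": 1}])

```text
time_s: 2.65
tcp_pos: [0.4448, 0.3313, 0.2267]
eef_rot: [-180.0, 0.0, -61.3]
contact_force: [0.2, 0.1, 0.2]
gripper_width: 0.0875
gripper_force: 0.0
```

Emit:
send_rows(moves=[{"slide": [0.766, -0.048, 0], "turn": 0.143, "gripper": 1}, {"slide": [0.766, -0.048, 0], "turn": 0.143, "gripper": 1}, {"slide": [0.766, -0.048, 0], "turn": 0.143, "gripper": 1}, {"slide": [0.766, -0.048, 0], "turn": 0.143, "gripper": 1}, {"slide": [0.766, -0.048, 0], "turn": 0.143, "gripper": 1}])

```text
time_s: 3.07
tcp_pos: [0.5063, 0.2346, 0.2264]
eef_rot: [180.0, 0.0, -74.1]
contact_force: [0.0, 0.5, 0.2]
gripper_width: 0.0876
gripper_force: 0.0
```

Emit:
send_rows(moves=[{"slide": [0.736, -0.217, 0], "turn": 0.143, "gripper": 1}, {"slide": [0.736, -0.217, 0], "turn": 0.143, "gripper": 1}, {"slide": [0.736, -0.217, 0], "turn": 0.143, "gripper": 1}, {"slide": [0.736, -0.217, 0], "turn": 0.143, "gripper": 1}, {"slide": [0.736, -0.217, 0], "turn": 0.143, "gripper": 1}])

```text
time_s: 3.48
tcp_pos: [0.5678, 0.1377, 0.2261]
eef_rot: [180.0, -0.0, -87.0]
contact_force: [-0.3, 0.9, -0.5]
gripper_width: 0.0878
gripper_force: 0.0
```

```bash
python3 -c "
from h import *
s=get_state();print(s['time_s'],s['tcp_pos'],s['eef_rot'],s['joints'])
d=snap('wrist','w1.png');print(optics.look_for('wrist','bottle'),proj(d,(.548,.136,.129)),proj(d,(.5675,.137,.095)),d['origin'],d['attitude'])"
```

```text
3.4833 [0.56776685 0.13768304 0.2260839 ] [ 1.79969090e+02 -5.46795595e-03 -8.69843603e+01] [ 3.27893931e+01  1.20966058e+01 -1.11370221e+01 -1.15363748e-02
 -6.67959176e+01 -2.97692067e+01]
[{'location': [0.5674, 0.1324, 0.1069], 'p': 0.68}] [301.6701486  204.99921523] [277.6468455 195.1376606] [0.57196596 0.0667853  0.38464789] [ 1.64615778e+02 -7.10975799e-03 -1.76996099e+02]
```

View pics/w1.png

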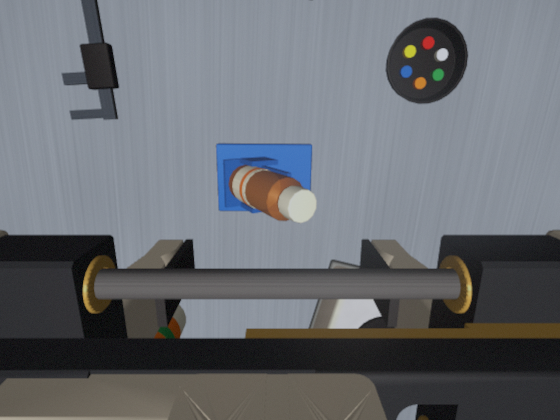

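Emit:
send_rows(moves=[{"slide": [0, 0, 0.2], "turn": 0, "gripper": 1}, {"slide": [0, 0, 0.4], "turn": 0, "gripper": 1}, {"slide": [0, 0, 0.6], "turn": 0, "gripper": 1}, {"slide": [0, 0, 0.8], "turn": 0, "gripper": 1}, {"slide": [0, 0, 1.0], "turn": 0, "gripper": 1}], newtons=8)

```text
time_s: 4.0
tcp_pos: [0.5669, 0.1392, 0.0758]
eef_rot: [-179.9, 0.0, -86.8]
contact_force: [0.4, 0.7, 0.2]
gripper_width: 0.0874
gripper_force: 0.0
```

Emit:
send_rows(moves=[{"slide": [0, 0, 0], "turn": 0, "gripper": 0.7}, {"slide": [0, 0, 0], "turn": 0, "gripper": 0.6}, {"slide": [0, 0, 0], "turn": 0, "gripper": 0.4}, {"slide": [0, 0, 0], "turn": 0, "gripper": 0.4}, {"slide": [0, 0, 0], "turn": 0, "gripper": 0.4}], newtons=8)

```text
time_s: 4.42
tcp_pos: [0.5687, 0.1381, 0.0788]
eef_rot: [-179.8, 0.1, -86.9]
contact_force: [-0.8, 0.5, 3.5]
gripper_width: 0.0614
gripper_force: 7.4
```

Emit:
send_rows(moves=[{"slide": [0, 0, 0], "turn": 0, "gripper": 0.3}, {"slide": [0, 0, 0], "turn": 0, "gripper": 0.3}, {"slide": [0, 0, 0], "turn": 0, "gripper": 0.3}, {"slide": [0, 0, 0], "turn": 0, "gripper": 0.3}, {"slide": [0, 0, 0], "turn": 0, "gripper": 0.3}], newtons=8)

```text
time_s: 4.83
tcp_pos: [0.5687, 0.1378, 0.0787]
eef_rot: [-179.8, 0.1, -86.9]
contact_force: [-2.1, 1.5, 7.0]
gripper_width: 0.0617
gripper_force: 7.9
```

Emit:
send_rows(moves=[{"slide": [0, 0, -0.03], "turn": 0, "gripper": 0.2}, {"slide": [0, 0, -0.06], "turn": 0, "gripper": 0.2}, {"slide": [0, 0, -0.09], "turn": 0, "gripper": 0.2}, {"slide": [0, 0, -0.12], "turn": 0, "gripper": 0.2}, {"slide": [0, 0, -0.15], "turn": 0, "gripper": 0.2}], newtons=10)

```text
time_s: 5.25
tcp_pos: [0.5678, 0.1371, 0.0998]
eef_rot: [-180.0, 0.0, -87.0]
contact_force: [3.7, 0.3, -1.5]
gripper_width: 0.0522
gripper_force: 9.1
```

```bash
python3 -c "
from h import *
s=get_state();print(s['time_s'],s['tcp_pos'],s['gripper_width'],s['contact_force'])
d=snap('side');im=cv2.cvtColor(d['img'],cv2.COLOR_RGB2BGR)[130:310,170:370]
cv2.imwrite('pics/s2.png',cv2.resize(im,None,fx=3,fy=3,interpolation=2))"
```

```text
5.25 [0.56776326 0.1370611  0.0997927 ] 0.05220943962356016 [ 3.67032391  0.27320939 -1.46371512]
```

View pics/s2.png

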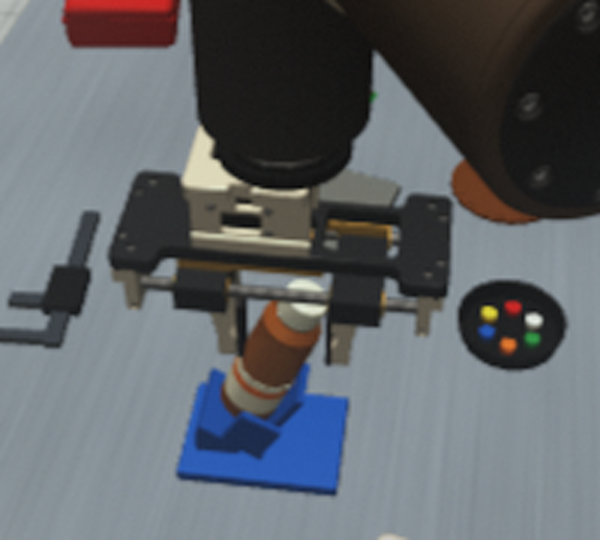

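Emit:
send_rows(moves=[{"slide": [0, 0, -0.03], "turn": 0, "gripper": 0.2}, {"slide": [0, 0, -0.06], "turn": 0, "gripper": 0.2}, {"slide": [0, 0, -0.09], "turn": 0, "gripper": 0.2}, {"slide": [0, 0, -0.12], "turn": 0, "gripper": 0.2}, {"slide": [0, 0, -0.15], "turn": 0, "gripper": 0.2}], newtons=10)

```text
time_s: 5.72
tcp_pos: [0.5672, 0.1369, 0.1218]
eef_rot: [180.0, -0.0, -87.0]
contact_force: [2.3, -0.1, -0.7]
gripper_width: 0.0447
gripper_force: 9.3
```

Emit:
send_rows(moves=[{"slide": [0, 0, -0.05], "turn": 0, "gripper": 0.2}, {"slide": [0, 0, -0.1], "turn": 0, "gripper": 0.2}, {"slide": [0, 0, -0.15], "turn": 0, "gripper": 0.2}, {"slide": [0, 0, -0.2], "turn": 0, "gripper": 0.2}, {"slide": [0, 0, -0.25], "turn": 0, "gripper": 0.2}], newtons=15)

```text
time_s: 6.13
tcp_pos: [0.5669, 0.1369, 0.1597]
eef_rot: [179.9, -0.0, -87.0]
contact_force: [-0.0, 0.1, -1.7]
gripper_width: 0.042
gripper_force: 14.2
```

```bash
python3 -c "
from h import *
s=get_state();print(s['time_s'],s['tcp_pos'],s['gripper_width'],s['contact_force'])
d=snap('side');im=cv2.cvtColor(d['img'],cv2.COLOR_RGB2BGR)[130:310,170:370]
cv2.imwrite('pics/s3.png',cv2.resize(im,None,fx=3,fy=3,interpolation=2))"
```

```text
6.1333 [0.56692599 0.13688465 0.1596876 ] 0.04203480194083731 [-0.01830721  0.12473577 -1.74882483]
```

View pics/s3.png

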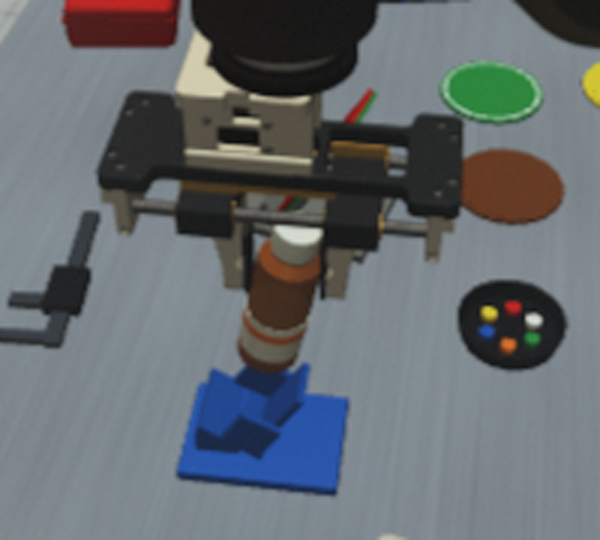

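Emit:
send_rows(moves=[{"slide": [0, 0, -0.07], "turn": 0, "gripper": 0.2}, {"slide": [0, 0, -0.14], "turn": 0, "gripper": 0.2}, {"slide": [0, 0, -0.21], "turn": 0, "gripper": 0.2}, {"slide": [0, 0, -0.28], "turn": 0, "gripper": 0.2}, {"slide": [0, 0, -0.35], "turn": 0, "gripper": 0.2}], newtons=35)

```text
time_s: 6.6
tcp_pos: [0.5675, 0.137, 0.2129]
eef_rot: [-180.0, 0.0, -87.0]
contact_force: [0.7, 0.0, -1.0]
gripper_width: 0.0411
gripper_force: 33.3
```

```bash
python3 -c "
from h import *
plan([(.44,.308,.215,-87)],step=.11)"
```

```text
[-0.592, 0.394, -0.007] 0.0 -> [0.5038 0.2226 0.2139] -86.97
[-0.591, 0.395, -0.007] 0.0 -> [0.44  0.308 0.215] -86.97
```

Emit:
send_rows(moves=[{"slide": [-0.06, 0.04, 0], "turn": 0, "gripper": 0.2}, {"slide": [-0.18, 0.12, 0], "turn": 0, "gripper": 0.2}, {"slide": [-0.32, 0.21, 0], "turn": 0, "gripper": 0.2}, {"slide": [-0.46, 0.3, 0], "turn": 0, "gripper": 0.2}, {"slide": [-0.6, 0.4, 0], "turn": 0, "gripper": 0.2}])

```text
time_s: 7.02
tcp_pos: [0.5017, 0.2247, 0.2115]
eef_rot: [180.0, 0.0, -87.0]
contact_force: [-0.1, 1.2, -1.4]
gripper_width: 0.0419
gripper_force: 33.3
```

Emit:
send_rows(moves=[{"slide": [-0.14, 0.1, 0], "turn": 0, "gripper": 0.2}, {"slide": [-0.28, 0.19, 0], "turn": 0, "gripper": 0.2}, {"slide": [-0.42, 0.28, 0], "turn": 0, "gripper": 0.2}, {"slide": [-0.53, 0.35, 0], "turn": 0, "gripper": 0.2}, {"slide": [-0.583, 0.389, 0], "turn": 0, "gripper": 0.2}])

```text
time_s: 7.43
tcp_pos: [0.4383, 0.3098, 0.2117]
eef_rot: [180.0, 0.0, -86.9]
contact_force: [-0.0, -1.0, -1.5]
gripper_width: 0.0416
gripper_force: 33.3
```

```bash
python3 -c "
from h import *
s=get_state();print(s['time_s'],s['tcp_pos'],s['gripper_width'],s['contact_force'])
d=snap('side');print(optics.look_for('side','bottle'),proj(d,s['tcp_pos']),proj(d,(.44,.308,.0995)),proj(d,s['tcp_pos']-np.array([0,0,.054])))
im=cv2.cvtColor(d['img'],cv2.COLOR_RGB2BGR)[180:390,210:430]
e=snap('scene');ie=cv2.cvtColor(e['img'],cv2.COLOR_RGB2BGR)[220:325,300:430]
print(optics.look_for('scene','bottle'),proj(e,s['tcp_pos']-np.array([0,0,.054])))
A=cv2.resize(im,(440,420),interpolation=2);B=cv2.resize(ie,(340,420*1),interpolation=2)
cv2.imwrite('pics/s4.png',np.hstack([A,B]))"
```

```text
7.4333 [0.43829191 0.30982817 0.21168482] 0.04161652787845638 [-0.02555041 -1.00912107 -1.54886785]
[{'location': [0.4455, 0.3241, 0.2183], 'p': 0.83}] [333.54943426 298.16259348] [324.25791942 337.70980642] [329.27690031 319.17286411]
[{'location': [0.4551, 0.324, 0.1871], 'p': 0.57}, {'location': [0.5822, -0.1041, 0.0722], 'p': 0.56}, {'location': [0.6085, -0.0962, 0.0099], 'p': 0.19}] [367.37410122 267.65658343]
```

View pics/s4.png

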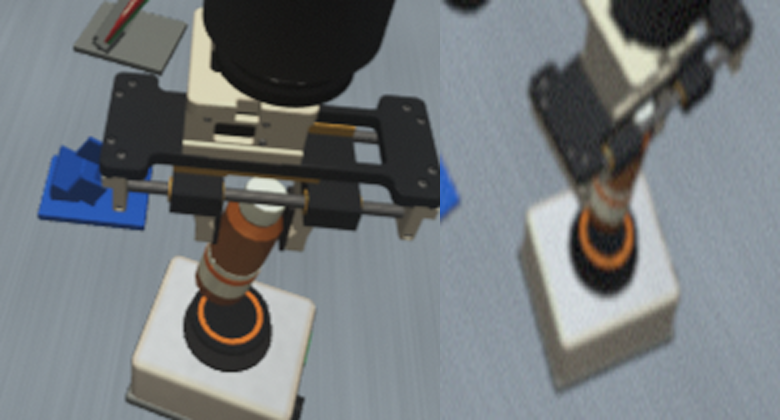

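```bash
cat >> h.py <<'E'
def tri2(obs):
    A=[];B=[]
    for d,u in obs:
        o=np.array(d['origin']); r=ray(d,u,0)-o; r/=np.linalg.norm(r); M=np.eye(3)-np.outer(r,r); A.append(M);B.append(M@o)
    return np.linalg.lstsq(np.vstack(A),np.hstack(B),rcond=None)[0]
E
python3 -c "
from h import *
d=snap('side');e=snap('scene')
b=tri2([(d,(320.5,325)),(e,(363.9,273.8))]);c=tri2([(d,(343.5,273)),(e,(376.5,246))])
print(b,c,c-b,np.linalg.norm(c-b))
for t in((0,0),(-10,0),(-5,0),(0,5),(0,-5)):
    x=np.array([.438,.31,.2307]);u=np.array([np.sin(np.radians(t[0])),np.sin(np.radians(t[1])),1]);u/=np.linalg.norm(u)
    print(t,[np.round(proj(k,x+u*s),1).tolist() for k in(d,e) for s in(-.073,.039)])
"
```

```text
[0.45004335 0.31454504 0.14475677] [0.43424496 0.31465948 0.27191515] [-1.57983906e-02  1.14441083e-04  1.27158379e-01] 0.12813608250276656
(0, 0) [[329.5, 319.3], [339.1, 272.2], [367.5, 267.7], [374.1, 244.6]]
(-10, 0) [[321.1, 317.6], [344.3, 273.2], [363.5, 269.6], [376.4, 243.6]]
(-5, 0) [[325.2, 318.5], [341.7, 272.6], [365.4, 268.7], [375.3, 244.1]]
(0, 5) [[329.8, 315.4], [339.0, 274.4], [366.1, 265.7], [375.0, 245.7]]
(0, -5) [[329.2, 323.0], [339.2, 270.2], [369.0, 269.5], [373.3, 243.6]]
```

Emit:
send_rows(moves=[{"slide": [0, 0.01, 0.05], "turn": 0, "gripper": 0.2}, {"slide": [0, 0.02, 0.1], "turn": 0, "gripper": 0.2}, {"slide": [0, 0.03, 0.15], "turn": 0, "gripper": 0.2}, {"slide": [0, 0.03, 0.2], "turn": 0, "gripper": 0.2}, {"slide": [0, 0.03, 0.24], "turn": 0, "gripper": 0.2}], newtons=12)

```text
time_s: 8.15
tcp_pos: [0.4351, 0.3072, 0.1742]
eef_rot: [179.9, -0.1, -87.0]
contact_force: [0.8, -0.4, -1.3]
gripper_width: 0.0419
gripper_force: 11.5
```

Emit:
send_rows(moves=[{"slide": [0, 0, 0.01], "turn": 0, "gripper": 0.2}, {"slide": [0, 0, 0.02], "turn": 0, "gripper": 0.2}, {"slide": [0, 0, 0.03], "turn": 0, "gripper": 0.2}, {"slide": [0, 0, 0.04], "turn": 0, "gripper": 0.2}, {"slide": [0, 0, 0.05], "turn": 0, "gripper": 0.2}])

```text
time_s: 8.57
tcp_pos: [0.4355, 0.3079, 0.1682]
eef_rot: [-180.0, 0.0, -87.0]
contact_force: [0.1, 0.8, -2.1]
gripper_width: 0.0418
gripper_force: 11.5
```

Emit:
send_rows(moves=[{"slide": [0, 0, 0.01], "turn": 0, "gripper": 0.2}, {"slide": [0, 0, 0.02], "turn": 0, "gripper": 0.2}, {"slide": [0, 0, 0.03], "turn": 0, "gripper": 0.2}, {"slide": [0, 0, 0.04], "turn": 0, "gripper": 0.2}, {"slide": [0, 0, 0.04], "turn": 0, "gripper": 0.2}])

```text
time_s: 8.98
tcp_pos: [0.4356, 0.3079, 0.1622]
eef_rot: [-180.0, 0.0, -87.0]
contact_force: [0.4, -0.1, 2.8]
gripper_width: 0.042
gripper_force: 11.6
```

Emit:
send_rows(moves=[{"slide": [0, 0, 0.01], "turn": 0, "gripper": 0.2}, {"slide": [0, 0, 0.02], "turn": 0, "gripper": 0.2}, {"slide": [0, 0, 0.03], "turn": 0, "gripper": 0.2}, {"slide": [0, 0, 0.03], "turn": 0, "gripper": 0.2}, {"slide": [0, 0, 0.03], "turn": 0, "gripper": 0.2}], newtons=8)

```text
time_s: 9.4
tcp_pos: [0.4358, 0.308, 0.1579]
eef_rot: [-179.9, 0.0, -87.0]
contact_force: [1.0, -1.0, 4.8]
gripper_width: 0.0421
gripper_force: 7.9
```

```bash
python3 -c "
from h import *
s=get_state();print(s['time_s'],s['tcp_pos'],s['gripper_width'],s['contact_force'],s['moment'])
d=snap('side')
im=cv2.cvtColor(d['img'],cv2.COLOR_RGB2BGR)[220:370,250:400]
e=snap('scene');ie=cv2.cvtColor(e['img'],cv2.COLOR_RGB2BGR)[225:315,310:420]
cv2.imwrite('pics/s5.png',np.hstack([cv2.resize(im,(450,450),interpolation=2),cv2.resize(ie,(330,270),interpolation=2)[:, :] if 0 else cv2.copyMakeBorder(cv2.resize(ie,(330,270),interpolation=2),0,180,0,0,0)]))
g=s['tcp_pos']+np.array([0,0,.019])
for t in(-9,-5,0):
    u=np.array([np.sin(np.radians(t)),0,np.cos(np.radians(t))]);print(t,[np.round((proj(d,g+u*k)-[250,220])*3).tolist() for k in(-.082,-.04,.03)],[np.round((proj(e,g+u*k)-[310,225])*3).tolist() for k in(-.082,-.04,.03)])
"
```

```text
9.4 [0.43582    0.30802024 0.15792877] 0.04214523091298512 [ 0.99456587 -1.01774412  4.83480756] [ 0.08704431 -0.42297666  0.01784285]
-9 [[206.0, 354.0], [226.0, 315.0], [265.0, 240.0]] [[151.0, 166.0], [164.0, 140.0], [186.0, 94.0]]
-5 [[216.0, 356.0], [232.0, 316.0], [261.0, 239.0]] [[157.0, 163.0], [167.0, 139.0], [184.0, 95.0]]
0 [[230.0, 359.0], [238.0, 317.0], [255.0, 238.0]] [[163.0, 160.0], [170.0, 137.0], [182.0, 96.0]]
```

View pics/s5.png

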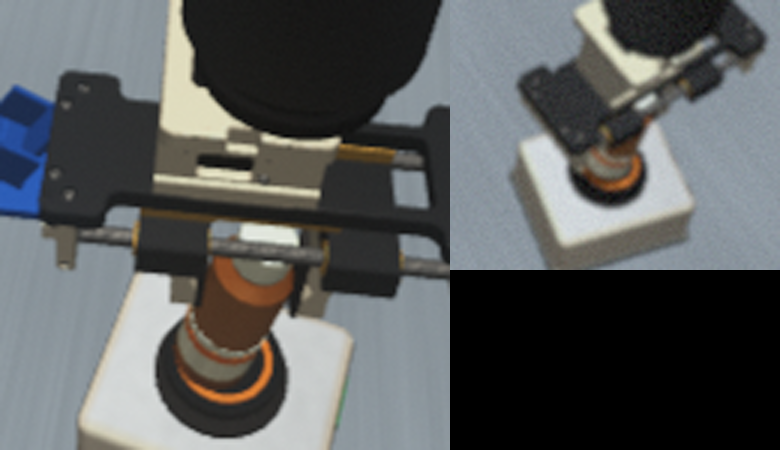

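Emit:
send_rows(moves=[{"slide": [0, -0.02, 0], "turn": 0, "gripper": 0.2}, {"slide": [0, -0.04, 0], "turn": 0, "gripper": 0.2}, {"slide": [0, -0.06, 0], "turn": 0, "gripper": 0.2}, {"slide": [0, -0.08, 0], "turn": 0, "gripper": 0.2}, {"slide": [0, -0.09, 0], "turn": 0, "gripper": 0.2}], newtons=4)

```text
time_s: 9.92
tcp_pos: [0.4486, 0.3081, 0.1569]
eef_rot: [179.9, -0.0, -87.0]
contact_force: [-1.2, 0.0, 2.7]
gripper_width: 0.0401
gripper_force: 4.0
```

Emit:
send_rows(moves=[{"slide": [0, 0, 0], "turn": 0, "gripper": 0.2}, {"slide": [0, 0, 0], "turn": 0, "gripper": 0.2}, {"slide": [0, 0, 0], "turn": 0, "gripper": 0.2}, {"slide": [0, 0, 0], "turn": 0, "gripper": 0.2}, {"slide": [0, 0, 0], "turn": 0, "gripper": 0.2}], newtons=8)

```text
time_s: 10.33
tcp_pos: [0.4487, 0.3084, 0.1575]
eef_rot: [180.0, -0.0, -87.0]
contact_force: [-1.2, -1.2, 1.5]
gripper_width: 0.0398
gripper_force: 8.0
```

```bash
cat >> h.py <<'E'
def bot(cam,box):
    """principal axis of amber pixels in box"""
    d=snap(cam); x0,y0,x1,y1=box; hsv=cv2.cvtColor(d['img'],cv2.COLOR_RGB2HSV)
    m=np.zeros(hsv.shape[:2],np.uint8); m[y0:y1,x0:x1]=cv2.inRange(hsv,(4,90,40),(16,255,190))[y0:y1,x0:x1]
    n,l,st,ce=cv2.connectedComponentsWithStats(m); i=1+np.argmax(st[1:,4]); p=np.argwhere(l==i)[:,::-1].astype(np.float32)
    ln=cv2.fitLine(p,cv2.DIST_L2,0,.01,.01).ravel(); v=ln[:2]*np.sign(ln[1])
    return d,st[i].tolist(),ce[i],v
E
python3 -c "
from h import *
s=get_state();print(s['time_s'],s['tcp_pos'],s['gripper_width'],s['contact_force'],s['moment'])
d,st,ce,v=bot('side',(290,290,360,360));print(st,ce,v[0]/v[1])
g=s['tcp_pos']+np.array([0,0,.019])
for t in(-9,-5,0,5):
    u=np.array([np.sin(np.radians(t)),0,np.cos(np.radians(t))]);a,b=[proj(d,g+u*k) for k in(-.06,.03)];print(t,a,b,(a-b)[0]/(a-b)[1])
"
```

```text
10.3333 [0.44867697 0.30836051 0.15752413] 0.039823972168034724 [-1.24441773 -1.22573247  1.48881525] [ 0.11776253  0.36686762 -0.03516421]
[308, 304, 34, 50, 783] [323.1596424  324.76117497] 0.14602172
-9 [313.75761778 330.35414195] [329.04232574 298.95805974] -0.4868348813183822
-5 [316.39933932 330.93716287] [327.56656266 298.634985  ] -0.34571115879895703
0 [319.74825981 331.53397861] [325.69505286 298.31380032] -0.1790114730248276
5 [323.13035116 331.98057348] [323.80862163 298.08686967] -0.020011695096878838
```

Emit:
send_rows(moves=[{"slide": [0, 0, 0], "turn": 0, "gripper": 0.2}, {"slide": [0, 0, 0], "turn": 0, "gripper": 0.2}, {"slide": [0, 0, 0.02], "turn": 0, "gripper": 0.2}, {"slide": [0, 0, 0.04], "turn": 0, "gripper": 0.2}, {"slide": [0, 0, 0.06], "turn": 0, "gripper": 0.2}], newtons=40)

```text
time_s: 10.8
tcp_pos: [0.4493, 0.3087, 0.1492]
eef_rot: [-179.9, 0.0, -86.9]
contact_force: [-8.3, -2.0, 34.4]
gripper_width: 0.0395
gripper_force: 40.1
```

Emit:
send_rows(moves=[{"slide": [0, 0, 0.01], "turn": 0, "gripper": 0.2}, {"slide": [0, 0, 0.02], "turn": 0, "gripper": 0.2}, {"slide": [0, 0, 0.02], "turn": 0, "gripper": 0.2}, {"slide": [0, 0, 0.02], "turn": 0, "gripper": 0.2}, {"slide": [0, 0, 0.02], "turn": 0, "gripper": 0.2}])

```text
time_s: 11.22
tcp_pos: [0.4498, 0.3091, 0.1491]
eef_rot: [-179.8, 0.1, -86.9]
contact_force: [-10.6, -4.3, 30.3]
gripper_width: 0.0393
gripper_force: 40.2
```

Emit:
send_rows(moves=[{"slide": [0, 0, -0.01], "turn": 0, "gripper": 0.2}, {"slide": [0, 0, -0.01], "turn": 0, "gripper": 0.2}, {"slide": [0, 0, -0.01], "turn": 0, "gripper": 0.2}, {"slide": [0, 0, -0.01], "turn": 0, "gripper": 0.2}, {"slide": [0, 0, -0.01], "turn": 0, "gripper": 0.2}])

```text
time_s: 11.63
tcp_pos: [0.4496, 0.3089, 0.1492]
eef_rot: [-179.9, 0.1, -86.9]
contact_force: [-6.7, -2.7, 21.1]
gripper_width: 0.0394
gripper_force: 40.1
```

Emit:
send_rows(moves=[{"slide": [0, 0, 0], "turn": 0, "gripper": 0.2}, {"slide": [0, 0, 0], "turn": 0, "gripper": 0.2}, {"slide": [0, 0, 0], "turn": 0, "gripper": 0.2}, {"slide": [0, 0, 0], "turn": 0, "gripper": 0.2}, {"slide": [0, 0, 0], "turn": 0, "gripper": 0.2}])

```text
time_s: 12.05
tcp_pos: [0.4496, 0.3089, 0.1492]
eef_rot: [-179.9, 0.1, -86.9]
contact_force: [-6.0, -3.1, 19.6]
gripper_width: 0.0394
gripper_force: 40.1
```

Emit:
send_rows(moves=[{"slide": [0, 0, 0], "turn": 0, "gripper": 0.2}, {"slide": [0, 0, 0], "turn": 0, "gripper": 0.2}, {"slide": [0, 0, 0], "turn": 0, "gripper": 0.2}, {"slide": [0, 0, 0], "turn": 0, "gripper": 0.2}, {"slide": [0, 0, 0], "turn": 0, "gripper": 0.2}])

```text
time_s: 12.47
tcp_pos: [0.4496, 0.3089, 0.1492]
eef_rot: [-179.9, 0.1, -86.9]
contact_force: [-6.6, -1.6, 20.1]
gripper_width: 0.0395
gripper_force: 40.1
```

Emit:
send_rows(moves=[{"slide": [0, 0, 0], "turn": 0, "gripper": 0.2}, {"slide": [0, 0, 0], "turn": 0, "gripper": 0.2}, {"slide": [0, 0, 0], "turn": 0, "gripper": 0.2}, {"slide": [0, 0, 0], "turn": 0, "gripper": 0.2}, {"slide": [0, 0, 0], "turn": 0, "gripper": 0.2}])

```text
time_s: 12.88
tcp_pos: [0.4496, 0.3089, 0.1492]
eef_rot: [-179.9, 0.1, -86.9]
contact_force: [-6.0, -2.6, 20.5]
gripper_width: 0.0394
gripper_force: 40.1
```

Emit:
send_rows(moves=[{"slide": [0, 0, 0], "turn": 0, "gripper": 0.2}, {"slide": [0, 0, 0], "turn": 0, "gripper": 0.2}, {"slide": [0, 0, 0], "turn": 0, "gripper": 0.2}, {"slide": [0, 0, 0], "turn": 0, "gripper": 0.2}, {"slide": [0, 0, 0], "turn": 0, "gripper": 0.2}])

```text
time_s: 13.3
tcp_pos: [0.4496, 0.3089, 0.1492]
eef_rot: [-179.9, 0.1, -86.9]
contact_force: [-5.7, -2.1, 19.9]
gripper_width: 0.0391
gripper_force: 40.1
```

```bash
python3 -c "
from h import *
s=get_state();print(s['time_s'],s['tcp_pos'],s['gripper_width'],s['contact_force'],s['moment'])
d=snap('side','s6full.png')
im=cv2.cvtColor(d['img'],cv2.COLOR_RGB2BGR)[220:370,250:400]
cv2.imwrite('pics/s6.png',cv2.resize(im,(600,600),interpolation=2))
for q in((.4487,.3084,.0895),(.44,.308,.0895),(.4487,.3084,.166)): print(np.round((proj(d,q)-[250,220])*4))
"
```

```text
13.3 [0.44959806 0.30887158 0.14923816] 0.03909350117156758 [-5.67678127 -2.05803542 19.86106336] [-0.98092987  2.52934576 -0.01740958]
[273. 481.]
[295. 483.]
[291. 377.]
```

View pics/s6.png

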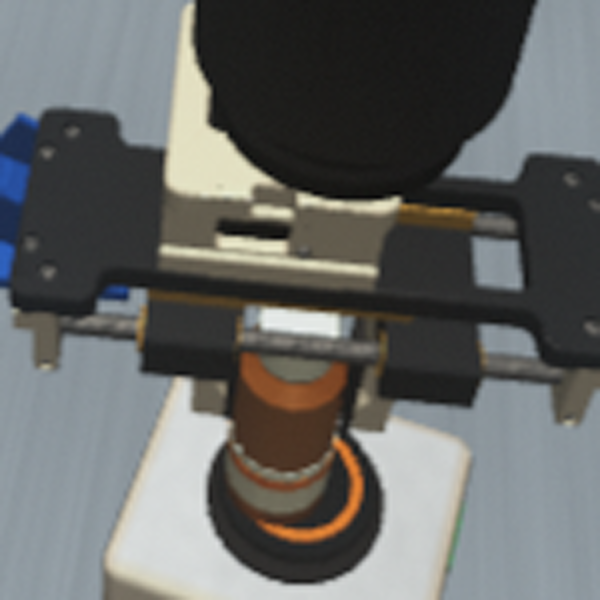

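Emit:
send_rows(moves=[{"slide": [0, 0, -0.04], "turn": 0, "gripper": 0.2}, {"slide": [0, 0, -0.12], "turn": 0, "gripper": 0.2}, {"slide": [0, 0, -0.22], "turn": 0, "gripper": 0.2}, {"slide": [0, 0, -0.34], "turn": 0, "gripper": 0.2}, {"slide": [0, 0, -0.42], "turn": 0, "gripper": 0.2}])

```text
time_s: 13.77
tcp_pos: [0.4491, 0.3085, 0.2107]
eef_rot: [-180.0, 0.0, -87.0]
contact_force: [0.1, -0.5, -1.6]
gripper_width: 0.039
gripper_force: 40.0
```

Emit:
send_rows(moves=[{"slide": [0.07, 0.004, 0], "turn": 0, "gripper": 0.2}, {"slide": [0.21, 0.012, 0], "turn": 0, "gripper": 0.2}, {"slide": [0.38, 0.021, 0], "turn": 0, "gripper": 0.2}, {"slide": [0.58, 0.032, 0], "turn": 0, "gripper": 0.2}, {"slide": [0.78, 0.043, 0], "turn": 0, "gripper": 0.2}])

```text
time_s: 14.18
tcp_pos: [0.4474, 0.1887, 0.2084]
eef_rot: [179.9, -0.1, -87.0]
contact_force: [1.0, -0.9, -0.9]
gripper_width: 0.039
gripper_force: 40.0
```

Emit:
send_rows(moves=[{"slide": [0.2, 0.011, 0], "turn": 0, "gripper": 0.2}, {"slide": [0.4, 0.022, 0], "turn": 0, "gripper": 0.2}, {"slide": [0.6, 0.033, 0], "turn": 0, "gripper": 0.2}, {"slide": [0.8, 0.044, 0], "turn": 0, "gripper": 0.2}, {"slide": [1.0, 0.055, 0], "turn": 0, "gripper": 0.2}])

```text
time_s: 14.6
tcp_pos: [0.4467, 0.0384, 0.2087]
eef_rot: [179.9, -0.0, -87.0]
contact_force: [0.7, 0.9, -1.6]
gripper_width: 0.039
gripper_force: 40.0
```

Emit:
send_rows(moves=[{"slide": [0.2, 0.011, 0], "turn": 0, "gripper": 0.2}, {"slide": [0.4, 0.022, 0], "turn": 0, "gripper": 0.2}, {"slide": [0.6, 0.033, 0], "turn": 0, "gripper": 0.2}, {"slide": [0.8, 0.044, 0], "turn": 0, "gripper": 0.2}, {"slide": [1.0, 0.055, 0], "turn": 0, "gripper": 0.2}])

```text
time_s: 15.02
tcp_pos: [0.446, -0.1114, 0.2087]
eef_rot: [179.9, 0.0, -87.0]
contact_force: [0.8, -0.1, -0.9]
gripper_width: 0.0392
gripper_force: 40.0
```

Emit:
send_rows(moves=[{"slide": [0.2, 0.011, 0], "turn": 0, "gripper": 0.2}, {"slide": [0.4, 0.022, 0], "turn": 0, "gripper": 0.2}, {"slide": [0.6, 0.033, 0], "turn": 0, "gripper": 0.2}, {"slide": [0.75, 0.041, 0], "turn": 0, "gripper": 0.2}, {"slide": [0.85, 0.047, 0], "turn": 0, "gripper": 0.2}])

```text
time_s: 15.43
tcp_pos: [0.4455, -0.2393, 0.2084]
eef_rot: [179.9, 0.0, -87.1]
contact_force: [-0.1, 0.1, -1.3]
gripper_width: 0.0391
gripper_force: 40.0
```

```bash
python3 -c "
from h import *
s=get_state();print(s['time_s'],s['tcp_pos'],s['gripper_width'],s['contact_force'],s['moment'])
plan([(.448,-.311,.1,-87)],step=.2)
d=snap('side');e=snap('scene');print(optics.look_for('side','bottle'),optics.look_for('scene','bottle'))"
```

```text
15.4333 [ 0.44549082 -0.23928721  0.20836157] 0.03907381136523661 [-0.06331034  0.12865008 -1.3031495 ] [ 0.1375062  -0.09811784  0.00950257]
[0.478, 0.008, 0.722] -0.001 -> [ 0.4479 -0.311   0.1001] -87.0
[{'location': [0.4457, -0.2248, 0.2104], 'p': 0.61}, {'location': [0.6987, 0.3493, 0.1206], 'p': 0.44}] [{'location': [0.448, -0.2245, 0.2054], 'p': 0.89}]
```

Emit:
send_rows(moves=[{"slide": [0.12, 0.002, 0.06], "turn": 0, "gripper": 0.2}, {"slide": [0.25, 0.004, 0.2], "turn": 0, "gripper": 0.2}, {"slide": [0.38, 0.006, 0.4], "turn": 0, "gripper": 0.2}, {"slide": [0.45, 0.008, 0.58], "turn": 0, "gripper": 0.2}, {"slide": [0.478, 0.008, 0.72], "turn": 0, "gripper": 0.2}])

```text
time_s: 16.05
tcp_pos: [0.4489, -0.3086, 0.0996]
eef_rot: [179.9, 0.1, -87.0]
contact_force: [1.0, -0.7, -1.7]
gripper_width: 0.0397
gripper_force: 40.0
```

Emit:
send_rows(moves=[{"slide": [0, 0, 0.05], "turn": 0, "gripper": 0.2}, {"slide": [0, 0, 0.1], "turn": 0, "gripper": 0.2}, {"slide": [0, 0, 0.15], "turn": 0, "gripper": 0.2}, {"slide": [0, 0, 0.18], "turn": 0, "gripper": 0.2}, {"slide": [0, 0, 0.21], "turn": 0, "gripper": 0.2}])

```text
time_s: 16.47
tcp_pos: [0.451, -0.3082, 0.0712]
eef_rot: [-179.9, -0.0, -86.9]
contact_force: [-0.3, 0.0, -0.3]
gripper_width: 0.039
gripper_force: 40.0
```

Emit:
send_rows(moves=[{"slide": [0, 0, 0.006], "turn": 0, "gripper": 0.2}, {"slide": [0, 0, 0.012], "turn": 0, "gripper": 0.2}, {"slide": [0, 0, 0.018], "turn": 0, "gripper": 0.2}, {"slide": [0, 0, 0.024], "turn": 0, "gripper": 0.2}, {"slide": [0, 0, 0.03], "turn": 0, "gripper": 0.2}])

```text
time_s: 16.88
tcp_pos: [0.4505, -0.3086, 0.0664]
eef_rot: [-180.0, -0.0, -87.0]
contact_force: [-0.1, -1.2, -1.2]
gripper_width: 0.039
gripper_force: 40.0
```

Emit:
send_rows(moves=[{"slide": [0, 0, 0.004], "turn": 0, "gripper": 0.2}, {"slide": [0, 0, 0.008], "turn": 0, "gripper": 0.2}, {"slide": [0, 0, 0.012], "turn": 0, "gripper": 0.2}, {"slide": [0, 0, 0.016], "turn": 0, "gripper": 0.2}, {"slide": [0, 0, 0.016], "turn": 0, "gripper": 0.2}])

```text
time_s: 17.3
tcp_pos: [0.4503, -0.3087, 0.0641]
eef_rot: [-180.0, -0.0, -87.0]
contact_force: [-1.1, 1.1, 4.7]
gripper_width: 0.0392
gripper_force: 40.0
```

Emit:
send_rows(moves=[{"slide": [0, 0, 0], "turn": 0, "gripper": 0.3}, {"slide": [0, 0, 0], "turn": 0, "gripper": 0.3}, {"slide": [0, 0, 0], "turn": 0, "gripper": 0.3}, {"slide": [0, 0, 0], "turn": 0, "gripper": 0.3}, {"slide": [0, 0, 0], "turn": 0, "gripper": 0.3}], newtons=5)

```text
time_s: 17.72
tcp_pos: [0.4504, -0.3086, 0.064]
eef_rot: [-180.0, -0.0, -87.0]
contact_force: [-1.7, 0.7, 5.1]
gripper_width: 0.04
gripper_force: 5.0
```

Emit:
send_rows(moves=[{"slide": [0, 0, 0], "turn": 0, "gripper": 0.48}, {"slide": [0, 0, 0], "turn": 0, "gripper": 0.52}, {"slide": [0, 0, 0], "turn": 0, "gripper": 0.6}, {"slide": [0, 0, 0], "turn": 0, "gripper": 0.8}, {"slide": [0, 0, 0], "turn": 0, "gripper": 1}])

```text
time_s: 18.13
tcp_pos: [0.4503, -0.3085, 0.0635]
eef_rot: [180.0, 0.0, -87.0]
contact_force: [0.1, -0.0, -1.0]
gripper_width: 0.0599
gripper_force: 0.0
```

Emit:
send_rows(moves=[{"slide": [0, 0, 0], "turn": 0, "gripper": 1}, {"slide": [0, 0, 0], "turn": 0, "gripper": 1}, {"slide": [0, 0, 0], "turn": 0, "gripper": 1}, {"slide": [0, 0, 0], "turn": 0, "gripper": 1}, {"slide": [0, 0, 0], "turn": 0, "gripper": 1}])

```text
time_s: 18.55
tcp_pos: [0.4503, -0.3085, 0.0637]
eef_rot: [-180.0, -0.0, -87.0]
contact_force: [0.5, 0.3, -0.7]
gripper_width: 0.0865
gripper_force: 0.0
```

Emit:
send_rows(moves=[{"slide": [0, 0, -0.1], "turn": 0, "gripper": 1}, {"slide": [0, 0, -0.3], "turn": 0, "gripper": 1}, {"slide": [0, 0, -0.5], "turn": 0, "gripper": 1}, {"slide": [0, 0, -0.7], "turn": 0, "gripper": 1}, {"slide": [0, 0, -0.95], "turn": 0, "gripper": 1}])

```text
time_s: 18.97
tcp_pos: [0.4493, -0.3081, 0.2064]
eef_rot: [179.9, 0.1, -87.0]
contact_force: [0.6, 0.3, -1.1]
gripper_width: 0.0878
gripper_force: 0.0
```

```bash
python3 -c "
from h import *
s=get_state();print(s['time_s'],s['tcp_pos'],s['gripper_width'],s['joints'])
d=snap('wrist');print([(x['location'],x['p']) for n in ('bottle','mat') for x in optics.look_for('wrist',n)])
d=snap('side');print([(x['location'],x['p']) for x in optics.look_for('side','bottle')])
e=snap('scene');print([(x['location'],x['p']) for x in optics.look_for('scene','bottle')])
P=[(.4503,-.3087,.004),(.4503,-.3087,.116)]
print([np.round(proj(k,p)).tolist() for k in(d,e) for p in P])
a=cv2.resize(cv2.cvtColor(d['img'],cv2.COLOR_RGB2BGR)[70:220,240:400],(480,450),interpolation=2)
b=cv2.resize(cv2.cvtColor(e['img'],cv2.COLOR_RGB2BGR)[100:250,200:300],(300,450),interpolation=2)
cv2.imwrite('pics/s7.png',np.hstack([a,b]))
plan([(.56,-.1,.215,-102)],step=.2)
"
```

```text
18.9667 [ 0.44928739 -0.30807581  0.20641938] 0.08775399674522036 [-1.38454644e+01  9.23854532e+00 -1.74248858e+01 -3.24658811e-02
 -6.34696583e+01  1.68776674e+01]
[([0.4479, -0.3155, 0.1], 0.84), ([0.4522, -0.3287, 0.003], 0.97), ([0.4277, -0.1531, 0.0046], 0.88), ([0.314, -0.3476, 0.0034], 0.88)]
[([0.4538, -0.2948, 0.0685], 0.7), ([0.4513, -0.297, 0.0087], 0.6)]
[([0.4558, -0.2928, 0.0747], 0.89), ([0.4585, 0.3235, 0.0716], 0.52), ([0.7722, 0.0332, 0.0093], 0.42), ([0.5946, 0.1487, 0.0225], 0.4)]
[[333.0, 161.0], [337.0, 127.0], [253.0, 150.0], [252.0, 126.0]]
[-0.674, -0.404, -0.034] 0.083 -> [ 0.5047 -0.2041  0.21  ] -94.45
[-0.72, -0.313, -0.033] 0.084 -> [ 0.5599 -0.1     0.215 ] -102.01
```

View pics/s7.png

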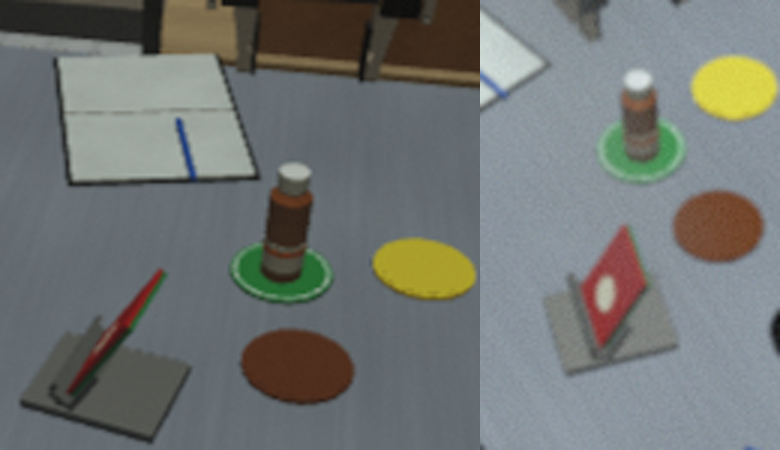

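Emit:
send_rows(moves=[{"slide": [-0.17, -0.1, 0], "turn": 0.04, "gripper": 1}, {"slide": [-0.34, -0.2, 0], "turn": 0.083, "gripper": 1}, {"slide": [-0.5, -0.3, 0], "turn": 0.083, "gripper": 1}, {"slide": [-0.674, -0.404, 0], "turn": 0.083, "gripper": 1}, {"slide": [-0.674, -0.404, 0], "turn": 0.083, "gripper": 1}])

```text
time_s: 19.73
tcp_pos: [0.5069, -0.2012, 0.2048]
eef_rot: [179.9, 0.0, -94.3]
contact_force: [1.2, -0.1, 0.1]
gripper_width: 0.0876
gripper_force: 0.0
```

```bash
python3 -c "
from h import *
plan([(.565,-.108,.2,-102),(.565,-.108,.0725,-102)],step=.2)
"
```

```text
[-0.649, -0.339, 0.032] 0.086 -> [ 0.5649 -0.108   0.2   ] -102.04
[0.0, -0.0, 0.85] -0.0 -> [ 0.5649 -0.108   0.0725] -102.04
```

Emit:
send_rows(moves=[{"slide": [-0.17, -0.09, 0], "turn": 0.04, "gripper": 1}, {"slide": [-0.34, -0.18, 0], "turn": 0.086, "gripper": 1}, {"slide": [-0.5, -0.26, 0], "turn": 0.086, "gripper": 1}, {"slide": [-0.65, -0.34, 0.03], "turn": 0.086, "gripper": 1}, {"slide": [-0.65, -0.34, 0.03], "turn": 0.086, "gripper": 1}])

```text
time_s: 20.15
tcp_pos: [0.5651, -0.1083, 0.1994]
eef_rot: [179.9, -0.0, -102.0]
contact_force: [-0.3, -1.2, -0.1]
gripper_width: 0.0876
gripper_force: 0.0
```

```bash
python3 - <<'E'
from h import *
s=get_state();print(s['time_s'],s['tcp_pos'],s['eef_rot'])
d=snap('wrist');print([(n,np.round(x['location'],4),x['p']) for n in ('tile','stand') for x in optics.look_for('wrist',n)])
hsv=cv2.cvtColor(d['img'],cv2.COLOR_RGB2HSV);m=cv2.inRange(hsv,(0,110,50),(9,255,255))|cv2.inRange(hsv,(170,110,50),(180,255,255))
n,l,st,ce=cv2.connectedComponentsWithStats(m)
for i in range(1,n):
    if st[i,4]>300:
        c=max(cv2.findContours((l==i).astype(np.uint8),0,2)[0],key=cv2.contourArea); q=cv2.approxPolyDP(c,6,True)[:,0]
        print(st[i],q.tolist(),cv2.minAreaRect(c))
        for p in q: print('  at z .107',np.round(ray(d,p,.107)[:2],4),'at z .03',np.round(ray(d,p,.03)[:2],4))
# predicted tile top corners on red side
S=np.array([.607,-.1165,.022]);a=np.radians(-12);X=np.array([np.cos(a),np.sin(a),0]);Y=np.array([-np.sin(a),np.cos(a),0]);Z=np.array([0,0,1.])
ux=.866*X+.5*Z;uz=-.5*X+.866*Z
for k in(.1,.02):
  for y in(-.04,.04): print(k,y,np.round(proj(d,S+ux*.001+uz*k+Y*y)))
E
```

```text
20.15 [ 0.56512052 -0.10828283  0.19943624] [ 1.79863274e+02 -2.81270276e-02 -1.02047103e+02]
[('tile', array([ 0.5741, -0.1133,  0.0856]), 0.86), ('stand', array([ 0.6072, -0.1273,  0.0102]), 0.8)]
[ 234  149   54  107 4090] [[234, 149], [236, 222], [285, 255], [287, 159]] ((260.5, 202.0), (106.0, 53.0), 90.0)
  at z .107 [ 0.5876 -0.1605] at z .03 [ 0.5988 -0.1552]
  at z .107 [ 0.6003 -0.1031] at z .03 [ 0.6154 -0.0802]
  at z .107 [ 0.5672 -0.0663] at z .03 [ 0.5722 -0.0321]
  at z .107 [ 0.5495 -0.1445] at z .03 [ 0.549  -0.1343]
0.1 -0.04 [285. 159.]
0.1 0.04 [285. 255.]
0.02 -0.04 [242. 149.]
0.02 0.04 [244. 227.]
```

Emit:
send_rows(moves=[{"slide": [0, 0, 0.17], "turn": 0, "gripper": 1}, {"slide": [0, 0, 0.34], "turn": 0, "gripper": 1}, {"slide": [0, 0, 0.51], "turn": 0, "gripper": 1}, {"slide": [0, 0, 0.68], "turn": 0, "gripper": 1}, {"slide": [0, 0, 0.84], "turn": 0, "gripper": 1}])

```text
time_s: 20.72
tcp_pos: [0.5628, -0.1122, 0.0743]
eef_rot: [180.0, -0.0, -102.3]
contact_force: [0.8, -0.3, -0.6]
gripper_width: 0.0875
gripper_force: 0.0
```

Emit:
send_rows(moves=[{"slide": [0, 0, 0], "turn": 0, "gripper": 0.7}, {"slide": [0, 0, 0], "turn": 0, "gripper": 0.5}, {"slide": [0, 0, 0], "turn": 0, "gripper": 0.3}, {"slide": [0, 0, 0], "turn": 0, "gripper": 0.2}, {"slide": [0, 0, 0], "turn": 0, "gripper": 0.1}], newtons=4)

```text
time_s: 21.13
tcp_pos: [0.5648, -0.1112, 0.0774]
eef_rot: [-179.8, 0.0, -102.2]
contact_force: [0.1, -0.0, -0.2]
gripper_width: 0.0599
gripper_force: 0.0
```

Emit:
send_rows(moves=[{"slide": [0, 0, 0], "turn": 0, "gripper": 0}, {"slide": [0, 0, 0], "turn": 0, "gripper": 0}, {"slide": [0, 0, 0], "turn": 0, "gripper": 0}, {"slide": [0, 0, 0], "turn": 0, "gripper": 0}, {"slide": [0, 0, 0], "turn": 0, "gripper": 0}], newtons=4)

```text
time_s: 21.55
tcp_pos: [0.5639, -0.1111, 0.0758]
eef_rot: [-180.0, 0.0, -102.2]
contact_force: [0.8, -0.9, 1.2]
gripper_width: 0.0264
gripper_force: 4.3
```

Emit:
send_rows(moves=[{"slide": [0, 0, -0.02], "turn": 0, "gripper": 0}, {"slide": [0, 0, -0.04], "turn": 0, "gripper": 0}, {"slide": [0, 0, -0.06], "turn": 0, "gripper": 0}, {"slide": [0, 0, -0.08], "turn": 0, "gripper": 0}, {"slide": [0, 0, -0.1], "turn": 0, "gripper": 0}], newtons=8)

```text
time_s: 21.97
tcp_pos: [0.564, -0.1111, 0.0911]
eef_rot: [-180.0, 0.0, -102.2]
contact_force: [2.4, -0.3, -0.1]
gripper_width: 0.0214
gripper_force: 7.1
```

Emit:
send_rows(moves=[{"slide": [0, 0, -0.03], "turn": 0, "gripper": 0}, {"slide": [0, 0, -0.06], "turn": 0, "gripper": 0}, {"slide": [0, 0, -0.09], "turn": 0, "gripper": 0}, {"slide": [0, 0, -0.12], "turn": 0, "gripper": 0}, {"slide": [0, 0, -0.15], "turn": 0, "gripper": 0}], newtons=12)

```text
time_s: 22.38
tcp_pos: [0.5639, -0.1111, 0.1137]
eef_rot: [-180.0, 0.0, -102.2]
contact_force: [3.4, 0.1, -0.6]
gripper_width: 0.0163
gripper_force: 11.0
```

Emit:
send_rows(moves=[{"slide": [0, 0, -0.04], "turn": 0, "gripper": 0}, {"slide": [0, 0, -0.08], "turn": 0, "gripper": 0}, {"slide": [0, 0, -0.12], "turn": 0, "gripper": 0}, {"slide": [0, 0, -0.16], "turn": 0, "gripper": 0}, {"slide": [0, 0, -0.2], "turn": 0, "gripper": 0}], newtons=15)

```text
time_s: 22.8
tcp_pos: [0.5626, -0.1111, 0.1432]
eef_rot: [179.9, -0.0, -102.2]
contact_force: [0.0, -0.4, -0.3]
gripper_width: 0.008
gripper_force: 15.0
```

Emit:
send_rows(moves=[{"slide": [0, 0, -0.1], "turn": 0, "gripper": 0}, {"slide": [0, 0, -0.2], "turn": 0, "gripper": 0}, {"slide": [0, 0, -0.3], "turn": 0, "gripper": 0}, {"slide": [0, 0, -0.4], "turn": 0, "gripper": 0}, {"slide": [0, 0, -0.5], "turn": 0, "gripper": 0}], newtons=25)

```text
time_s: 23.22
tcp_pos: [0.5629, -0.1111, 0.2188]
eef_rot: [179.9, -0.0, -102.2]
contact_force: [1.1, -0.1, -0.6]
gripper_width: 0.008
gripper_force: 25.0
```

```bash
cat >> h.py <<'E'
def colr(cam,which):
    d=snap(cam); hsv=cv2.cvtColor(d['img'],cv2.COLOR_RGB2HSV)
    m=cv2.inRange(hsv,(0,110,50),(9,255,255))|cv2.inRange(hsv,(170,110,50),(180,255,255)) if which=='red' else cv2.inRange(hsv,(45,90,30),(85,255,255))
    n,l,st,ce=cv2.connectedComponentsWithStats(m)
    for i in range(1,n):
        if st[i,4]>30:
            c=max(cv2.findContours((l==i).astype(np.uint8),0,2)[0],key=cv2.contourArea); print(cam,which,st[i].tolist(),cv2.approxPolyDP(c,3,True)[:,0].tolist())
    return d
E
python3 - <<'E'
from h import *
s=get_state();print(s['time_s'],s['tcp_pos'],s['eef_rot'],s['gripper_width'],s['contact_force'])
d=colr('side','red');colr('side','green');e=colr('scene','red')
a=np.radians(-12.2);X=np.array([np.cos(a),np.sin(a),0]);Y=np.array([-np.sin(a),np.cos(a),0]);g=s['tcp_pos']+[0,0,.019]
for dz in(-.082,.018):
  for y in(-.04,.04): p=g+Y*y+X*.004+[0,0,dz];print(dz,y,np.round(proj(d,p)),np.round(proj(e,p)))
E
```

```text
23.2167 [ 0.56291398 -0.11109032  0.21882829] [ 1.79904682e+02 -1.17289708e-02 -1.02189952e+02] 0.007995405909343016 [ 1.09915943 -0.093887   -0.57338614]
side red [191, 106, 40, 39, 1170] [[198, 106], [191, 133], [193, 143], [226, 144], [230, 108]]
side red [280, 115, 10, 28, 46] [[289, 115], [280, 125], [280, 142], [280, 127]]
side red [143, 336, 33, 19, 111] [[175, 336], [160, 351], [143, 350], [162, 353], [174, 343]]
side red [146, 343, 34, 22, 156] [[179, 343], [164, 360], [146, 358], [153, 364], [166, 363], [178, 352]]
side green [280, 117, 13, 48, 277] [[288, 117], [281, 126], [280, 164], [292, 145], [292, 129], [286, 127]]
side green [318, 152, 32, 19, 297] [[318, 163], [327, 169], [331, 167], [330, 170], [349, 165], [344, 154], [337, 164], [329, 163], [327, 152], [320, 155]]
side green [145, 345, 32, 15, 98] [[176, 345], [164, 355], [145, 355], [160, 359]]
scene red [105, 145, 56, 52, 1302] [[131, 145], [105, 162], [136, 196], [159, 182], [160, 175]]
-0.082 -0.04 [291. 142.] [243. 164.]
-0.082 0.04 [279. 160.] [250. 185.]
0.018 -0.04 [293. 103.] [241. 141.]
0.018 0.04 [280. 120.] [249. 162.]
```

Emit:
send_rows(moves=[{"slide": [0, 0, 0], "turn": -0.04, "gripper": 0}, {"slide": [0, 0, 0], "turn": -0.1, "gripper": 0}, {"slide": [0, 0, 0], "turn": -0.18, "gripper": 0}, {"slide": [0, 0, 0], "turn": -0.25, "gripper": 0}, {"slide": [0, 0, 0], "turn": -0.32, "gripper": 0}])

```text
time_s: 23.78
tcp_pos: [0.5628, -0.111, 0.2168]
eef_rot: [179.9, 0.1, -73.1]
contact_force: [0.4, -0.1, -0.8]
gripper_width: 0.0083
gripper_force: 25.0
```

Emit:
send_rows(moves=[{"slide": [0, 0, 0], "turn": -0.07, "gripper": 0}, {"slide": [0, 0, 0], "turn": -0.14, "gripper": 0}, {"slide": [0, 0, 0], "turn": -0.21, "gripper": 0}, {"slide": [0, 0, 0], "turn": -0.28, "gripper": 0}, {"slide": [0, 0, 0], "turn": -0.35, "gripper": 0}])

```text
time_s: 24.2
tcp_pos: [0.5628, -0.111, 0.2168]
eef_rot: [179.9, 0.1, -41.6]
contact_force: [-0.1, -0.1, -0.5]
gripper_width: 0.0078
gripper_force: 25.0
```

Emit:
send_rows(moves=[{"slide": [0, 0, 0], "turn": -0.07, "gripper": 0}, {"slide": [0, 0, 0], "turn": -0.14, "gripper": 0}, {"slide": [0, 0, 0], "turn": -0.21, "gripper": 0}, {"slide": [0, 0, 0], "turn": -0.28, "gripper": 0}, {"slide": [0, 0, 0], "turn": -0.35, "gripper": 0}])

```text
time_s: 24.62
tcp_pos: [0.5628, -0.111, 0.2168]
eef_rot: [180.0, 0.2, -10.1]
contact_force: [0.1, -0.4, -0.6]
gripper_width: 0.008
gripper_force: 25.0
```

Emit:
send_rows(moves=[{"slide": [0, 0, 0], "turn": -0.07, "gripper": 0}, {"slide": [0, 0, 0], "turn": -0.14, "gripper": 0}, {"slide": [0, 0, 0], "turn": -0.21, "gripper": 0}, {"slide": [0, 0, 0], "turn": -0.28, "gripper": 0}, {"slide": [0, 0, 0], "turn": -0.35, "gripper": 0}])

```text
time_s: 25.03
tcp_pos: [0.5628, -0.111, 0.2168]
eef_rot: [-179.9, 0.1, 21.4]
contact_force: [-0.9, -0.6, -0.1]
gripper_width: 0.0079
gripper_force: 25.0
```

Emit:
send_rows(moves=[{"slide": [0, 0, 0], "turn": -0.07, "gripper": 0}, {"slide": [0, 0, 0], "turn": -0.14, "gripper": 0}, {"slide": [0, 0, 0], "turn": -0.21, "gripper": 0}, {"slide": [0, 0, 0], "turn": -0.28, "gripper": 0}, {"slide": [0, 0, 0], "turn": -0.35, "gripper": 0}])

```text
time_s: 25.45
tcp_pos: [0.5628, -0.111, 0.2168]
eef_rot: [-179.9, 0.1, 52.9]
contact_force: [0.5, 0.1, -0.8]
gripper_width: 0.0077
gripper_force: 25.0
```

Emit:
send_rows(moves=[{"slide": [0, 0, 0], "turn": -0.07, "gripper": 0}, {"slide": [0, 0, 0], "turn": -0.14, "gripper": 0}, {"slide": [0, 0, 0], "turn": -0.2, "gripper": 0}, {"slide": [0, 0, 0], "turn": -0.25, "gripper": 0}, {"slide": [0, 0, 0], "turn": -0.28, "gripper": 0}])

```text
time_s: 25.87
tcp_pos: [0.5628, -0.111, 0.2168]
eef_rot: [-179.8, 0.0, 78.1]
contact_force: [-0.3, 0.0, 0.2]
gripper_width: 0.0079
gripper_force: 25.0
```

```bash
python3 - <<'E'
from h import *
s=get_state();print(s['time_s'],s['tcp_pos'],s['eef_rot'],s['joints'],s['gripper_width'],s['contact_force'])
d=colr('side','red');colr('side','green');e=colr('scene','green');colr('scene','red')
a=np.radians(-12);X=np.array([np.cos(a),np.sin(a),0]);Y=np.array([-np.sin(a),np.cos(a),0]);g=s['tcp_pos']+[0,0,.019]
for dz in(-.092,.008):
  for y in(-.04,.04):
   for x in(-.004,.004): p=g+Y*y+X*x+[0,0,dz];print(dz,y,x,np.round(proj(d,p)),np.round(proj(e,p)))
E
```

```text
25.8667 [ 0.56279361 -0.11103634  0.21676545] [-1.79842825e+02  2.42161870e-02  7.80604398e+01] [ 8.35023487e+00  1.15454827e+01 -1.30991437e+01 -3.49322281e-02
 -6.55111974e+01  1.59724695e+02] 0.007885934294474307 [-0.32522805  0.02687257  0.24312442]
side red [191, 106, 40, 39, 1169] [[198, 106], [191, 133], [194, 144], [226, 144], [230, 108]]
side red [282, 118, 8, 47, 95] [[289, 118], [283, 126], [282, 164], [284, 128]]
side red [143, 336, 33, 19, 111] [[175, 336], [160, 351], [143, 350], [162, 353], [174, 343]]
side red [146, 343, 34, 22, 159] [[179, 343], [166, 359], [146, 358], [153, 364], [167, 363], [176, 355]]
side green [318, 152, 32, 19, 296] [[318, 163], [327, 169], [331, 167], [330, 170], [349, 165], [343, 154], [337, 164], [329, 163], [327, 152], [320, 155]]
side green [145, 345, 32, 15, 99] [[176, 345], [160, 356], [145, 355], [160, 359]]
scene green [256, 146, 10, 12, 62] [[264, 146], [256, 157], [263, 154]]
scene red [105, 145, 56, 52, 1302] [[131, 145], [105, 162], [136, 196], [159, 182], [160, 175]]
-0.092 -0.04 -0.004 [294. 147.] [246. 166.]
-0.092 -0.04 0.004 [291. 146.] [243. 167.]
-0.092 0.04 -0.004 [282. 165.] [253. 187.]
-0.092 0.04 0.004 [279. 164.] [251. 187.]
0.008 -0.04 -0.004 [296. 109.] [244. 143.]
0.008 -0.04 0.004 [292. 108.] [242. 144.]
0.008 0.04 -0.004 [283. 126.] [252. 164.]
0.008 0.04 0.004 [280. 125.] [249. 165.]
```

Emit:
send_rows(moves=[{"slide": [0.006, 0.065, 0], "turn": 0, "gripper": 0}, {"slide": [0.012, 0.13, 0], "turn": 0, "gripper": 0}, {"slide": [0.018, 0.2, 0], "turn": 0, "gripper": 0}, {"slide": [0.025, 0.262, 0], "turn": 0, "gripper": 0}, {"slide": [0.025, 0.262, 0], "turn": 0, "gripper": 0}])

```text
time_s: 26.48
tcp_pos: [0.6051, -0.1159, 0.2175]
eef_rot: [-180.0, 0.0, 77.8]
contact_force: [0.6, 0.2, -0.9]
gripper_width: 0.0077
gripper_force: 25.0
```

Emit:
send_rows(moves=[{"slide": [0, 0, 0.12], "turn": 0, "gripper": 0}, {"slide": [0, 0, 0.24], "turn": 0, "gripper": 0}, {"slide": [0, 0, 0.36], "turn": 0, "gripper": 0}, {"slide": [0, 0, 0.44], "turn": 0, "gripper": 0}, {"slide": [0, 0, 0.48], "turn": 0, "gripper": 0}])

```text
time_s: 26.9
tcp_pos: [0.6022, -0.1158, 0.144]
eef_rot: [-179.8, 0.0, 77.8]
contact_force: [-0.3, 0.1, -0.4]
gripper_width: 0.0077
gripper_force: 25.0
```

```bash
python3 - <<'E'
from h import *
s=get_state();print(s['time_s'],s['tcp_pos'],s['eef_rot'],s['gripper_width'],s['contact_force'])
plan([(.602,-.1155,.108,78)])
d=colr('side','red');e=colr('scene','green')
a=np.radians(-12);X=np.array([np.cos(a),np.sin(a),0]);Y=np.array([-np.sin(a),np.cos(a),0]);g=s['tcp_pos']+[0,0,.019]
for dz in(-.092,.008):
  for y in(-.04,.04):
   for x in(-.004,.004): p=g+Y*y+X*x+[0,0,dz];print(dz,y,x,np.round(proj(d,p)),np.round(proj(e,p)))
E
```

```text
26.9 [ 0.60220711 -0.11577964  0.14395934] [-1.79827491e+02  3.34372799e-02  7.77825561e+01] 0.007702968061417683 [-0.26524495  0.11761513 -0.41753377]
[0.002, -0.002, 0.24] -0.002 -> [ 0.602  -0.1154  0.108 ] 77.96
side red [191, 106, 39, 39, 1074] [[198, 106], [191, 133], [193, 143], [226, 144], [229, 129], [223, 115], [225, 106]]
side red [265, 144, 7, 42, 75] [[271, 144], [265, 152], [266, 185], [266, 153]]
side red [143, 336, 34, 19, 112] [[176, 337], [160, 351], [143, 350], [149, 354], [162, 353]]
side red [146, 343, 34, 22, 154] [[179, 343], [164, 360], [146, 358], [153, 364], [167, 363], [176, 355]]
-0.092 -0.04 -0.004 [277. 168.] [235. 185.]
-0.092 -0.04 0.004 [275. 168.] [233. 186.]
-0.092 0.04 -0.004 [265. 187.] [242. 206.]
-0.092 0.04 0.004 [262. 186.] [239. 206.]
0.008 -0.04 -0.004 [278. 134.] [233. 164.]
0.008 -0.04 0.004 [275. 134.] [230. 165.]
0.008 0.04 -0.004 [265. 152.] [240. 185.]
0.008 0.04 0.004 [262. 151.] [237. 186.]
```

Emit:
send_rows(moves=[{"slide": [0, 0, 0.06], "turn": 0, "gripper": 0}, {"slide": [0, 0, 0.12], "turn": 0, "gripper": 0}, {"slide": [0, 0, 0.18], "turn": 0, "gripper": 0}, {"slide": [0, 0, 0.22], "turn": 0, "gripper": 0}, {"slide": [0, 0, 0.24], "turn": 0, "gripper": 0}])

```text
time_s: 27.42
tcp_pos: [0.6025, -0.1157, 0.1089]
eef_rot: [-179.9, 0.0, 77.8]
contact_force: [0.2, 0.8, 0.4]
gripper_width: 0.0075
gripper_force: 25.0
```

Emit:
send_rows(moves=[{"slide": [0, 0, 0.015], "turn": 0, "gripper": 0}, {"slide": [0, 0, 0.03], "turn": 0, "gripper": 0}, {"slide": [0, 0, 0.045], "turn": 0, "gripper": 0}, {"slide": [0, 0, 0.06], "turn": 0, "gripper": 0}, {"slide": [0, 0, 0.07], "turn": 0, "gripper": 0}], newtons=12)

```text
time_s: 27.83
tcp_pos: [0.6034, -0.1157, 0.0997]
eef_rot: [180.0, -0.0, 77.8]
contact_force: [0.3, -0.2, -0.2]
gripper_width: 0.0076
gripper_force: 12.0
```

Emit:
send_rows(moves=[{"slide": [0, 0, 0.007], "turn": 0, "gripper": 0}, {"slide": [0, 0, 0.014], "turn": 0, "gripper": 0}, {"slide": [0, 0, 0.02], "turn": 0, "gripper": 0}, {"slide": [0, 0, 0.026], "turn": 0, "gripper": 0}, {"slide": [0, 0, 0.03], "turn": 0, "gripper": 0}])

```text
time_s: 28.25
tcp_pos: [0.6047, -0.1164, 0.0981]
eef_rot: [179.8, 0.0, 77.9]
contact_force: [-3.0, -0.4, 17.3]
gripper_width: 0.0076
gripper_force: 12.0
```

Emit:
send_rows(moves=[{"slide": [0, 0, -0.015], "turn": 0, "gripper": 0}, {"slide": [0, 0, -0.015], "turn": 0, "gripper": 0}, {"slide": [0, 0, -0.015], "turn": 0, "gripper": 0.1}, {"slide": [0, 0, -0.015], "turn": 0, "gripper": 0.12}, {"slide": [0, 0, -0.015], "turn": 0, "gripper": 0.14}], newtons=4)

```text
time_s: 28.67
tcp_pos: [0.6027, -0.1157, 0.0969]
eef_rot: [-179.9, 0.0, 77.8]
contact_force: [0.7, 0.9, 0.4]
gripper_width: 0.0117
gripper_force: 0.0
```

Emit:
send_rows(moves=[{"slide": [0, -0.02, 0], "turn": 0, "gripper": 0.18}, {"slide": [0, -0.04, 0], "turn": 0, "gripper": 0.22}, {"slide": [0, -0.06, 0], "turn": 0, "gripper": 0.26}, {"slide": [0, -0.08, 0], "turn": 0, "gripper": 0.3}, {"slide": [0, -0.1, 0], "turn": 0, "gripper": 0.34}])

```text
time_s: 29.08
tcp_pos: [0.5879, -0.1125, 0.0974]
eef_rot: [-180.0, 0.0, 77.8]
contact_force: [-0.3, 0.2, -0.6]
gripper_width: 0.0278
gripper_force: 0.0
```

```bash
python3 - <<'E'
from h import *
s=get_state();print(s['time_s'],s['tcp_pos'],s['eef_rot'],s['gripper_width'],s['contact_force'])
d=colr('side','red');e=colr('scene','green')
S=np.array([.606,-.1163,.022]);a=np.radians(-12);X=np.array([np.cos(a),np.sin(a),0]);Y=np.array([-np.sin(a),np.cos(a),0]);Z=np.array([0,0,1.])
for th in(0,15,30):
  t=np.radians(th);ux=np.cos(t)*X+np.sin(t)*Z;uz=-np.sin(t)*X+np.cos(t)*Z
  for k in(.1,.05,.0): p=S-ux*.007+uz*k+Y*.037;print(th,k,np.round(proj(d,p)),np.round(proj(e,p+ux*.008)))
E
```

```text
29.0833 [ 0.58791662 -0.11249347  0.0973878 ] [-1.79989741e+02  1.95275741e-03  7.78188546e+01] 0.027838007499465474 [-0.31432788  0.19909152 -0.59812187]
side red [191, 106, 40, 39, 1170] [[198, 106], [191, 133], [194, 144], [226, 144], [230, 108]]
side red [265, 165, 16, 36, 69] [[280, 165], [265, 200]]
side red [143, 336, 33, 19, 111] [[175, 336], [160, 351], [143, 350], [149, 354], [162, 353], [173, 344]]
side red [147, 343, 33, 22, 151] [[179, 343], [166, 359], [147, 360], [153, 364], [168, 362], [177, 354]]
scene green [237, 182, 10, 30, 109] [[242, 182], [238, 185], [243, 196], [237, 203], [239, 211], [246, 194]]
0 0.1 [265. 169.] [238. 195.]
0 0.05 [265. 186.] [239. 205.]
0 0.0 [266. 201.] [240. 215.]
15 0.1 [276. 173.] [246. 194.]
15 0.05 [270. 188.] [243. 205.]
15 0.0 [265. 202.] [240. 215.]
30 0.1 [285. 180.] [254. 194.]
30 0.05 [275. 191.] [247. 205.]
30 0.0 [265. 202.] [240. 215.]
```

Emit:
send_rows(moves=[{"slide": [0, -0.02, 0], "turn": 0, "gripper": 0.4}, {"slide": [0, -0.04, 0], "turn": 0, "gripper": 0.46}, {"slide": [0, -0.06, 0], "turn": 0, "gripper": 0.52}, {"slide": [0, -0.08, 0], "turn": 0, "gripper": 0.58}, {"slide": [0, -0.1, 0], "turn": 0, "gripper": 0.64}])

```text
time_s: 29.6
tcp_pos: [0.5734, -0.1093, 0.0974]
eef_rot: [180.0, 0.0, 77.8]
contact_force: [0.5, -0.0, -0.3]
gripper_width: 0.0523
gripper_force: 0.0
```

Emit:
send_rows(moves=[{"slide": [0, -0.02, 0], "turn": 0, "gripper": 0.75}, {"slide": [0, -0.04, 0], "turn": 0, "gripper": 0.85}, {"slide": [0, -0.06, 0], "turn": 0, "gripper": 1}, {"slide": [0, -0.08, 0], "turn": 0, "gripper": 1}, {"slide": [0, -0.08, 0], "turn": 0, "gripper": 1}])

```text
time_s: 30.02
tcp_pos: [0.5614, -0.1068, 0.0975]
eef_rot: [-180.0, -0.0, 77.8]
contact_force: [-0.3, -0.5, -0.3]
gripper_width: 0.0836
gripper_force: 0.0
```

Emit:
send_rows(moves=[{"slide": [0, 0, -0.02], "turn": 0, "gripper": 1}, {"slide": [0, 0, -0.1], "turn": 0, "gripper": 1}, {"slide": [0, 0, -0.25], "turn": 0, "gripper": 1}, {"slide": [0, 0, -0.45], "turn": 0, "gripper": 1}, {"slide": [0, 0, -0.65], "turn": 0, "gripper": 1}])

```text
time_s: 30.43
tcp_pos: [0.5616, -0.107, 0.1957]
eef_rot: [-179.9, 0.0, 77.8]
contact_force: [0.2, -0.0, -0.8]
gripper_width: 0.0878
gripper_force: 0.0
```

```bash
python3 - <<'E'
from h import *
s=get_state();print(s['time_s'],s['tcp_pos'],s['eef_rot'],s['gripper_width'],s['contact_force'])
d=colr('side','red');colr('side','green');e=colr('scene','green');w=colr('wrist','green')
S=np.array([.606,-.1163,.022]);a=np.radians(-12);X=np.array([np.cos(a),np.sin(a),0]);Y=np.array([-np.sin(a),np.cos(a),0]);Z=np.array([0,0,1.])
ux=.866*X+.5*Z;uz=-.5*X+.866*Z
for k in(.1,.05,0):
  for y in(-.043,.037): p=S-ux*.007+uz*k+Y*y;print(k,y,'red',np.round(proj(d,p)),'green',[np.round(proj(c,p+ux*.008)) for c in(d,e,w)])
for c in('scene','wrist'): print([(np.round(x['location'],3),x['p']) for n in('tile','bottle') for x in optics.look_for(c,n)])
E
```

```text
30.4333 [ 0.56160094 -0.10699926  0.19574179] [-1.79919315e+02  3.49138310e-02  7.78180845e+01] 0.087773499933884 [ 0.20198946 -0.04455785 -0.83165768]
side red [191, 106, 40, 39, 1169] [[198, 106], [191, 133], [193, 143], [226, 144], [229, 106]]
side red [266, 160, 30, 39, 55] [[295, 160], [266, 198]]
side red [143, 336, 33, 19, 112] [[175, 336], [160, 351], [143, 350], [149, 354], [162, 353], [174, 343]]
side red [146, 343, 34, 22, 155] [[179, 343], [164, 360], [146, 358], [153, 364], [167, 363], [176, 356]]
side green [318, 152, 32, 19, 297] [[318, 163], [330, 170], [349, 165], [343, 154], [337, 164], [329, 163], [327, 152], [320, 155]]
side green [264, 160, 30, 39, 112] [[293, 160], [264, 198]]
side green [145, 344, 32, 16, 99] [[176, 344], [164, 355], [145, 355], [152, 359], [165, 357]]
scene green [247, 152, 16, 6, 60] [[262, 155], [259, 152], [247, 156]]
scene green [234, 176, 20, 37, 288] [[247, 176], [234, 194], [239, 212], [253, 194]]
wrist green [87, 96, 16, 14, 172] [[89, 97], [90, 108], [102, 106], [99, 98]]
wrist green [267, 153, 54, 108, 3943] [[320, 153], [267, 165], 
[... 190 characters left out ...]
8], [245, 334], [231, 327], [215, 326]]
0.1 -0.043 red [296. 161.] green [array([294., 159.]), array([247., 174.]), array([269., 260.])]
0.1 0.037 red [285. 180.] green [array([282., 178.]), array([254., 194.]), array([268., 164.])]
0.05 -0.043 red [286. 173.] green [array([284., 171.]), array([240., 184.]), array([296., 241.])]
0.05 0.037 red [275. 191.] green [array([272., 189.]), array([247., 205.]), array([297., 157.])]
0 -0.043 red [277. 183.] green [array([274., 182.]), array([233., 195.]), array([316., 226.])]
0 0.037 red [265. 202.] green [array([263., 200.]), array([240., 215.]), array([319., 152.])]
[(array([ 0.582, -0.108,  0.069]), 0.65)]
[(array([ 0.576, -0.109,  0.086]), 0.87)]
```

```bash
python3 -c "
from h import *
print(order.close_job())"
```

```text
the job is handed in; nothing more can be done
None
```

The job is handed in at about 30 s of the 72 s allowed, but no verdict came back. The bottle held the mixer pad down for over two seconds and now stands on the green mat. The tile is seated in the stand, green face out; its final position was checked by measurement in three camera views.

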